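Refit the terminal box cover and lock its quarter-turn fastener

TASK

Put the loose cover back on the sloping face of the grey terminal box: tongue edge down and fully home under the keeper lip, lying flat between the side rims, with the box's wing standing through the slot. Then pull the wing out against its spring and turn it about a quarter turn clockwise, feeling for the place where it drops into the detent groove of the strike and locks the cover down (the strike is not always set square). Leave the spanner and the jar where they are.

Things in the scene. Friction and masses are not known exactly. Their poses are not given: they have to be found in the camera images.
- cover: Loose grey-painted cover plate, 120 mm wide (y), 136 mm long (x), 5 mm thick, about 0.26 kg (varies by a third), at first face up on the bench. Origin on the middle line, in the underside; z out of its top face. -x end: a tongue 3 mm thick, 112 mm wide, x -62 to -70 mm, level with the underside. +x end (upper edge when fitted): plain edge at x = 66 mm.
- cover_handle (a point): Centre of the cover's handle, at x -30, z 25 mm of the cover (same axes): a dark steel bar lying across the cover, 12 mm thick in x, 12 mm high (z 19 to 31 mm), 64 mm long in y, on a 10 mm foot at each end; free below between the feet.
- cover_groove (a point): Middle of the slot where the groove crosses it, cover x 28, y 0, z 5 mm. Slot: right through the plate, cover y -10 to 10, x -12 to 57 mm. On each side of it (16 to 26 mm from the middle) stand two steel lands 5 mm high, 8 mm wide, with a 12 mm gap: the groove, its floor the plate's top. The strike that bears the lands is clamped at up to 0.33 rad either way about this point: see or feel it.
- hatch_frame: Sloping face of the fixed grey terminal box (130 mm deep, 150 wide, 135 high), 38 degrees from level, rising away from the robot. x up the slope, y left, z out of the face. The fitted cover's origin and axes coincide with it (underside at z = 0). Side rims 4 mm high, inner faces at y = +-63.7 mm. The wing stud stands at x 28, y 0 mm. An unheld cover slides down the face of itself.
- keeper_lip (a point): Middle of the free under-edge of the keeper lip at the foot of the face, at x -64, z 6 mm of hatch_frame. The lip is 3 mm thick (its top 9 mm off the face), reaches 6 mm over the tongue, and the riser behind it stops the tongue at x = -70 mm. To pass the lip the cover is set down flat about 9 mm too far up the slope, wing already through the slot, then slid down until it stops.
- wing_grip (a point): Point on the wing's axis 30 mm off the face while the wing is in; moves with the wing. The wing is an upright dark steel fin 38 mm long, 9 mm thick, top 41 mm off the face, with a key bar (8 mm thick, 10 mm high, 50 mm long) along its foot, underside 1.5 mm off the face. x along the fin's length at turn 0 (it turns with the wing), z out of the face.
- wing_turn (a joint): Angle of the wing about the face's z, rad; grows clockwise seen from outside. At the start -0.1 to 0.1: fin along the slope, as the cover's slot. The detent lies between 1.24 and 1.90 (1.57: square across the slot), as the strike is set. Stops at -0.12, 2.1. Little friction, but the fitted cover's lands block it unless it is pulled out; let in before 1.14 it may fall short of the lands.
- wing_lift (a joint): How far the wing is pulled out along its axis, m, 0 to 0.014. A spring pulls it in: 5 N at 0, 9 N at 8.5 mm, 11 N at 14 mm. With the cover fitted: 0 when it hangs in the slot, 8.5 mm when it rides on the lands (pull to 9 mm or more to get onto them; left loose it stays on them), 3.5 mm once it has dropped onto the groove's floor (it falls in only within about 0.1 rad).
- spanner: Open-ended spanner, 193 mm long, 8 mm thick, lying on the bench right of the box; to be left alone. Origin at the centre of its underside.
- small_jar: Jar with black screw lid, 53 mm across, 66 mm high, standing behind the box; to be left alone. Origin at the centre of its underside.

How it is judged:
On the way:
1. the cover lies flat on the sloping face, home under the keeper lip, with the wing through its slot (x of cover in the frame of hatch_frame between -0.004 and 0.005 m and y of cover in the frame of hatch_frame between -0.006 and 0.006 m and z of cover in the frame of hatch_frame below 0.004 m and angle between the z axis of cover and the z axis of hatch_frame, either way round below 0.06 rad), for 0.2 s.
At the end, for the whole second after the job is handed in: The cover is at rest on the face within 4 mm of its home place along the slope, 6 mm sideways and 3 mm off the face, flat within 0.04 rad; the wing lies across the slot (1.13 to 2.01 rad) and has dropped into the groove of the strike (pulled out by 2 to 5.5 mm, not riding on the lands at 8.5 mm) (x of cover in the frame of hatch_frame between -0.004 and 0.004 m and y of cover in the frame of hatch_frame between -0.006 and 0.006 m and z of cover in the frame of hatch_frame below 0.003 m and angle between the z axis of cover and the z axis of hatch_frame, either way round below 0.04 rad and angle between the x axis of cover and the x axis of hatch_frame, either way round below 0.09 rad and value of joint wing_turn between 1.13 and 2.01 rad and value of joint wing_lift between 0.002 and 0.0055 m and linear speed of cover below 0.01 m/s); the robot touches nothing.
It fails at once if the spanner or the jar is moved by more than 30 mm (distance of any of spanner, small_jar from where it was at the start of the episode above 0.03 m).
It also fails if it takes over 58 s, if anything falls off the work surface, if the arm or the gripper's body presses on something with over 40 N, if the wrist force passes 120 N, or if a joint passes its speed limit or range.

ROBOT

A 6-joint arm with a two-finger parallel gripper is mounted at the origin on a cart in front of the work surface, level with it; the furniture and walls round the work are solid. World frame = base frame: x ahead of the robot, y to its left, z up, the work surface at z = 0. Lengths are in m, angles in rad, forces in N, time in s.
With the tool pointing down it reaches from about 0.375 to 0.75 m from the base axis. Payload 9 kg.
Tool frame: the origin (TCP) lies at the very end of the fingers, on their centre line; the grasp point (between the pads) lies 19 mm behind it (ctrl.grip_point_offset is the z of the grasp point in the tool frame, in m); z points along the fingers, y is the line along which they close (so a half turn about z gives the same grasp; the last joint's range is limited). The gripper opens to 85 mm and grips with 20 to 120 N. Pads are 22 mm wide; open, the fingers measure 114 mm over their backs; the gripper's body (76 mm by 85 mm) begins 54 mm behind the grasp point. The pads swing forward as they close: fully open they stand 13 mm farther back than shut.
Start: joints at [0.961, 0.104, 0.097, 1.564, 0, 1.353], TCP at [0.229, 0.555, 0.231] pointing down, gripper open.
Joint ranges: [-2.99, 2.99], [-0.84, 1.86], [-1.1, 1.16], [-1.84, 2.11], [-1.51, 1.56], [-3.14, 3.14]. Speed limits (rad/s): [2.22, 2.22, 2.57, 3.14, 3.14, 3.14].

INTERFACE

Orientations are given as a unit quaternion [x, y, z, w].
In Python, from workcell import ctrl gives the robot as it stands.
- The arm moves only by the tool jog_arm, never from a script. Its argument "increments" is text: rows parted by semicolons, each of 6 numbers parted by spaces: the shift along the tool's x, y, z in mm, then the turn, a rotation vector about the tool's x, y, z in degrees. In form: dx dy dz wx wy wz; .... A call has 1 to 8 rows; each row shifts and turns the commanded pose from where the row before left it, along the tool's axes as they then stand; what a row does not reach is not made up. A row lasts 1/10 s, in which the tool goes at most 50 mm and 8.59 degrees, less where a joint would pass 70% of its speed; a pose out of reach is approached as far as the arm can. A call with a gripper value outside its range is refused whole. "fingers" is the finger opening in mm, from 0 to 85.4, set as the call begins (left out, the last holds). The fingers move at their own pace and stop on an object; the grip force is fixed at half the most. Time passes only in rows, so rows that do not move let the fingers close. It gives the time, the measured TCP pose, the force, the opening and the grip force at its end, in the units of the state.
- ctrl.get_obs(): the state, without advancing time (a new reading comes with each control period).
- ctrl.grab_frame(name): name is "side" or "top" or "wrist"; returns the picture (420x560x3 uint8, red, green, blue); there is no depth.
- ctrl.calibration(name): a dict with "fx", "fy", "cx", "cy" (pixels), "dist" ([k1, k2, p1, p2, k3] as OpenCV has them; the pictures are not rectified), "view" (4x4, takes a point from world to camera coordinates). Camera axes: x right, y up, looking along -z (the intrinsics and any distortion apply to the point x, -y, -z); pixel columns grow to the right and rows downward; lengths in m; the calibration is good to about 2 mm. A picture is of the moment at which its call begins: read the wrist's pose just before it. calibration takes no time and is no camera call; for the wrist camera it gives the pose at the moment of the call.
- ctrl.hand_in(): hands the job in; it is judged then, once.
The state is a dict: "time_s": time; "joint_pos": joint angles; "qd": joint speeds; "joint_torque": joint torques, N m; "position": TCP position; "orientation": TCP orientation; "force": force on the tool from outside, world axes, zero at the start; "torque": the same for the moment, N m; "grip_width": finger opening in m; "gripper_force": force on a finger pad.
Only numpy, scipy, OpenCV 4.12 (cv2) and the standard library are available. Lean on these libraries where they do the work, as an engineer would, in place of code of your own. Each camera call takes 0.05 s, during which the arm holds its last target. There are 200 camera calls.

## Working session

There is one attempt and no reset: what is moved stays moved. The work goes in short steps, Python scripts to look and compute and a tool call to move; the robot and the scene stay as the last step left them, time stands still between calls to the robot, and variables do not carry over. Pictures are saved under pics/ and viewed, at most 10 in all, crops included, and the job is handed in when it is done.

Besides the shell and the picture viewer there is one more tool, called as name(argument=value, ...) on one line, values as JSON. jog_arm: Moves the arm, as the interface text tells. Its arguments: {"type":"object","properties":{"increments":{"type":"string"},"fingers":{"type":"number"}},"required":["increments"]}

```bash
mkdir -p pics; ls
python3 - <<'E'
from workcell import ctrl
import cv2,numpy as np
for n in ("side","top"):
    im=ctrl.grab_frame(n); cv2.imwrite(f"pics/{n}0.png",im[:,:,::-1])
    c=ctrl.calibration(n); print(n,c)
print(ctrl.get_obs(), ctrl.grip_point_offset)
E
```

```text
pics
side {'fx': 422.50111489318095, 'fy': 422.50111489318095, 'cx': 277.46423568033134, 'cy': 216.79825004260897, 'dist': array([-0.05815182,  0.        ,  0.        ,  0.        ,  0.        ]), 'view': array([[ 0.97099192, -0.23909824, -0.00259207, -0.48014083],
       [ 0.14719728,  0.58916364,  0.79449302, -0.23572163],
       [-0.18843473, -0.77182785,  0.60726775, -0.69905925],
       [ 0.        ,  0.        ,  0.        ,  1.        ]])}
top {'fx': 466.6169729695388, 'fy': 466.6169729695388, 'cx': 274.78498082484646, 'cy': 206.28444040385907, 'dist': array([-0.09384915,  0.        ,  0.        ,  0.        ,  0.        ]), 'view': array([[ 0.00200695, -0.99960935,  0.027877  ,  0.1269897 ],
       [ 0.99034185,  0.00585148,  0.13852354, -0.5641432 ],
       [-0.13863255,  0.02732975,  0.98996672, -1.10162689],
       [ 0.        ,  0.        ,  0.        ,  1.        ]])}
{'time_s': 0.1, 'joint_pos': array([ 9.61299388e-01,  1.04642226e-01,  9.65614185e-02,  1.56388828e+00,
       -3.37253658e-05,  1.35311081e+00]), 'qd': array([ 1.51549403e-03, -5.02486250e-04,  2.07577076e-03,  3.10301631e-04,
        1.03436122e-03, -6.13185452e-05]), 'joint_torque': array([ 5.02233641e-03, -5.58205283e+01,  5.04721391e+01,  1.30123808e-02,
       -2.95793052e-04,  2.95876271e-05]), 'position': array([0.22894069, 0.55429069, 0.23060645]), 'orientation': array([ 1.94654958e-01,  9.80871604e-01, -5.43714559e-04, -2.20225006e-04]), 'force': array([ 0.51456118,  0.29921689, -0.6254973 ]), 'torque': array([-0.02332054, -0.03890922,  0.05275337]), 'gripper_force': 0.0, 'grip_width': 0.08557975208614009} -0.0187
```

View pics/side0.png

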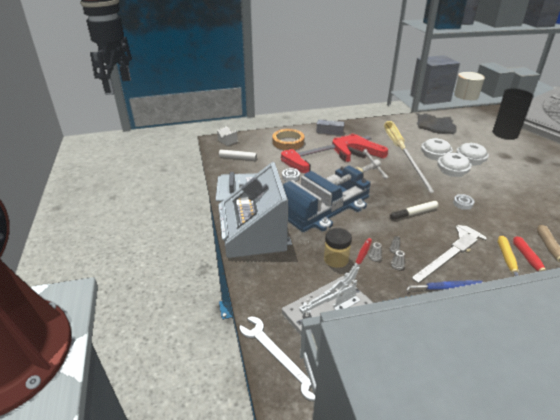

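View pics/top0.png

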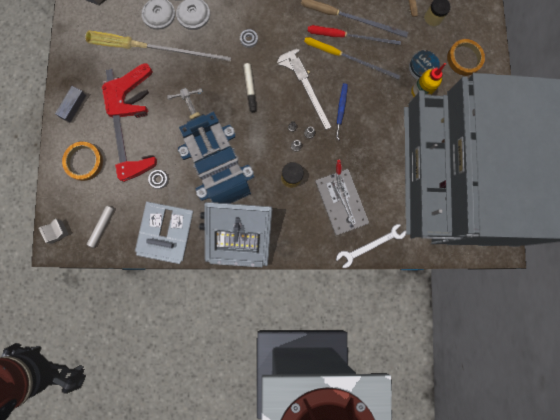

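The top view shows the cover at about (165,232) with its handle at (160,242), and the box at about (238,235). The spanner is at (370,245) and the jar at (292,174). I'll enlarge the cover and box.

Run:
```python
import cv2,numpy as np
t=cv2.imread("pics/top0.png")[195:275,125:280]
cv2.imwrite("pics/tc.png",cv2.resize(t,None,fx=5,fy=5,interpolation=cv2.INTER_CUBIC))
s=cv2.imread("pics/side0.png")[155:265,205:305]
cv2.imwrite("pics/sc.png",cv2.resize(s,None,fx=5,fy=5,interpolation=cv2.INTER_CUBIC))
```

```text
(no output)
```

View pics/tc.png

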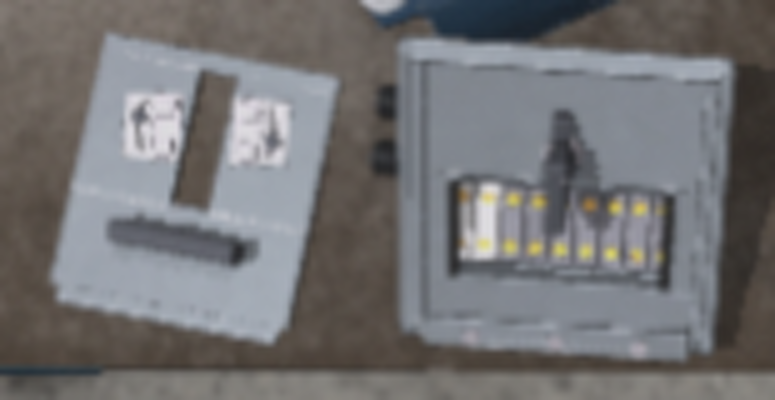

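View pics/sc.png

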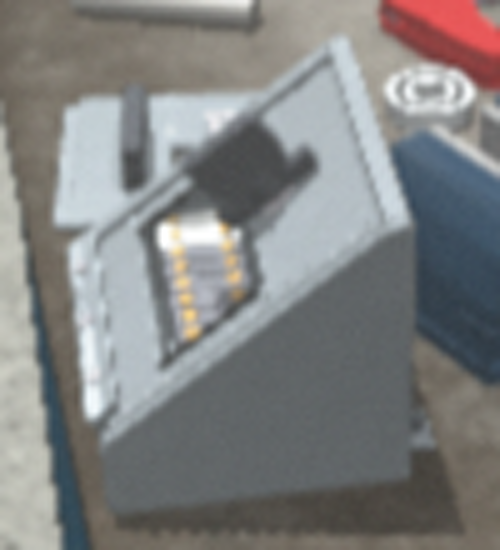

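```bash
cat > h.py <<'E'
import cv2,numpy as np
from scipy.optimize import least_squares
from scipy.spatial.transform import Rotation as Ro
F=np.diag([1.,-1,-1])
def proj(c,P):
    P=np.atleast_2d(P).astype(float); V=c["view"]; q=(P@V[:3,:3].T+V[:3,3])@F
    K=np.array([[c["fx"],0,c["cx"]],[0,c["fy"],c["cy"]],[0,0,1]])
    return cv2.projectPoints(q.reshape(-1,1,3),np.zeros(3),np.zeros(3),K,c["dist"])[0].reshape(-1,2)
def Rz(a): return Ro.from_euler('z',a).as_matrix()
def tri(obs): # [(cal,uv),...]
    f=lambda X: np.concatenate([(proj(c,X)[0]-uv) for c,uv in obs])
    r=least_squares(f,[.5,.2,.05]); return r.x,np.abs(r.fun).max()
TILT=np.radians(38)
def facecs(yaw): return Rz(yaw)@Ro.from_euler('y',-TILT).as_matrix()
def rows(o,p,R,n,dec=1):
    """increments from obs o to pose p,R in n rows, straight line"""
    T=np.array(o["position"]);A=Ro.from_quat(o["orientation"]).as_matrix();out=[]
    p=np.asarray(p)
    for k in range(n,0,-1):
        d=np.round(A.T@(p-T)/k*1000,dec); w=np.round(np.degrees(Ro.from_matrix(A.T@R).as_rotvec())/k,dec)
        T=T+A@d/1000; A=A@Ro.from_rotvec(np.radians(w)).as_matrix()
        out.append(" ".join(f"{v:g}" for v in list(d+0)+list(w+0)))
    return "; ".join(out)
E
python3 - <<'E'
from h import *
from workcell import ctrl
t=ctrl.calibration("top");s=ctrl.calibration("side")
tc=lambda x,y: np.array([x/5+125-.4,y/5+195-.4]); sc=lambda x,y: np.array([x/5+205-.4,y/5+155-.4])
M=np.array([[66,60,5],[66,-60,5],[57,10,5],[57,-10,5],[-12,-10,5],[-12,10,5],[-62,60,5]])/1e3
U=np.array([tc(*a) for a in [(107,37),(338,80),(203,70),(238,76),(208,213),(172,205),(52,290)]])
f=lambda q:(proj(t,M@Rz(q[2]).T+[q[0],q[1],0])-U).ravel()
r=least_squares(f,[.45,.25,-.2]);print("cover",r.x,np.round(r.fun,1))
for n,a,b in [("ridgeL",(400,40),(340,40)),("ridgeR",(733,63),(410,225)),("footR",(710,352),(105,440)),("handle",(233,262),(133,188))]:
    print(n,tri([(t,tc(*a)),(s,sc(*b))]))
E
```

```text
cover [ 0.50224056  0.40482921 -0.17431327] [-0.1 -0.2  0.3 -0.3 -0.7  0.2  0.1  0.4  0.5  0.1 -0.2  0.3  0.1 -0.6]
ridgeL (array([0.55623302, 0.28884341, 0.13265739]), np.float64(0.6494028323322141))
ridgeR (array([0.54787178, 0.13990265, 0.13394162]), np.float64(0.06599027371180455))
footR (array([0.42124145, 0.14862696, 0.04163517]), np.float64(0.06316471673716251))
handle (array([0.46596234, 0.38515966, 0.003894  ]), np.float64(0.4811689743337979))
```

Run:
```python
from h import *
from workcell import ctrl
o=ctrl.get_obs();c=ctrl.calibration("wrist")
V=c["view"];cp=-V[:3,:3].T@V[:3,3];A=Ro.from_quat(o["orientation"]).as_matrix()
print("cam in tool",A.T@(cp-o["position"]),"look",A.T@(-V[2,:3]),c["fx"])
yaw=-.174
R=np.array([[0,1,0],[1,0,0],[0,0,-1.]]) # tool y=+x, x=y
R=Rz(yaw)@R
h=np.array([.5022,.4048,0])+Rz(yaw)@[-.03,0,0]
print(h)
# via viewing pose
print(rows(o,[.44,.33,.26],R,10))
```

```text
cam in tool [ 0.07068529 -0.00014822 -0.14229134] look [-2.81660062e-01  8.37755921e-05  9.59514253e-01] 332.5442286929847
[0.472653  0.4099937 0.       ]
-28.1 -12.7 -2.9 0 0 7.8; -29.5 -8.7 -2.9 0 0 7.7; -30.4 -4.7 -2.9 0 0 7.8; -30.8 -0.5 -2.9 0 0 7.7; -30.6 3.6 -3 0 0 7.8; -29.8 7.7 -2.9 0 0 7.7; -28.5 11.6 -3 0 0 7.8; -26.7 15.4 -2.9 0 0 7.7; -24.4 18.8 -3 0 0 7.8; -21.6 22 -2.9 0 0.1 7.7
```

jog_arm(increments="-28 -13 -3 0 0 7.8; -29 -9 -3 0 0 7.8; -30 -5 -3 0 0 7.8; -31 0 -3 0 0 7.8; -31 4 -3 0 0 7.7; -30 8 -3 0 0 7.7; -28 12 -3 0 0 7.7; -27 15 -3 0 0 7.7")

```text
time_s: 0.9
position: [0.3983, 0.374, 0.2551]
orientation: [0.674, 0.739, -0.0, -0.0]
force: [0.1, -0.1, 0.5]
grip_width: 0.0853
gripper_force: 0.0
```

jog_arm(increments="-24 19 -3 0 0 7.7; -22 22 -3 0 0 7.7; 0 0 0 0 0 0; 0 0 0 0 0 0", fingers=50)

```text
time_s: 1.3
position: [0.4402, 0.3298, 0.261]
orientation: [0.765, 0.644, -0.0, -0.0]
force: [0.4, 0.3, 0.3]
grip_width: 0.0499
gripper_force: 0.0
```

Run:
```python
from h import *
from workcell import ctrl
import pickle
c=ctrl.calibration("wrist");im=ctrl.grab_frame("wrist");o=ctrl.get_obs()
print(o["time_s"],o["position"],o["orientation"],o["joint_pos"])
pickle.dump((c,o),open("w1.pkl","wb"));cv2.imwrite("pics/w1.png",im[:,:,::-1])
cv2.imwrite("pics/w1b.png",cv2.resize(im[:,:,::-1],(800,600),interpolation=cv2.INTER_CUBIC))
```

```text
1.35 [0.43969549 0.33030878 0.26098385] [ 7.64752381e-01  6.44324178e-01 -2.79756089e-04 -2.67027463e-04] [ 4.06185484e-01 -3.92153467e-02  5.09973190e-03  1.61580165e+00
  3.49034707e-04  2.14749941e+00]
```

View pics/w1b.png

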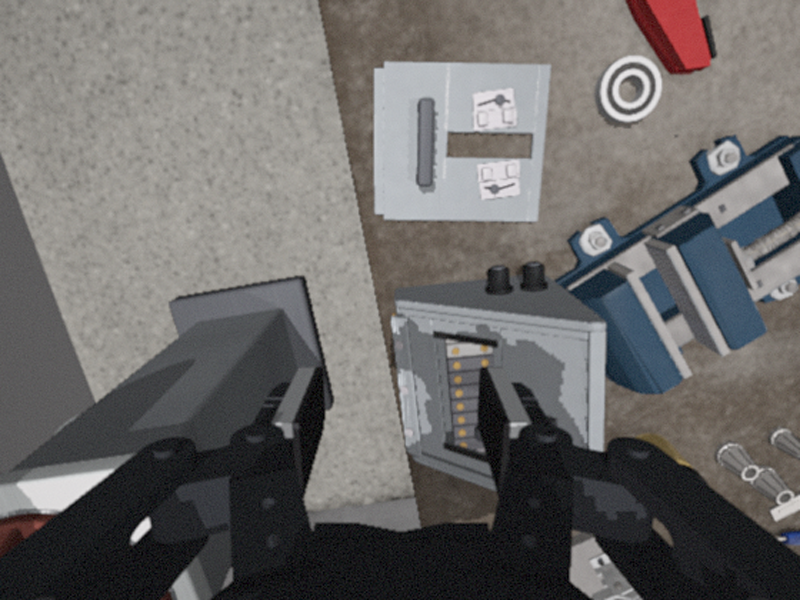

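The wrist image shows the cover's corners at (550,65), (537,221), (384,63) and (383,219), and its slot at (447–533, 132–158). The box is partly hidden by the fingers. I'll shift over the box for a clear view.

Run:
```python
from h import *
from workcell import ctrl
import pickle
c,o=pickle.load(open("w1.pkl","rb")); t=ctrl.calibration("top")
M=np.array([[66,60,5],[66,-60,5],[57,10,5],[57,-10,5],[-12,-10,5],[-12,10,5],[-62,60,5],[-62,-60,5]])/1e3
U=np.array([(550,65),(537,221),(533,132),(531,158),(447,155),(447,132),(384,63),(383,219)])/800*560-.15
f=lambda q:(proj(c,M@Rz(q[2]).T+[q[0],q[1],0])-U).ravel()
r=least_squares(f,[.5,.4,-.17]);print("cover",r.x,np.round(r.fun,1))
A=Ro.from_quat(o["orientation"]).as_matrix()
print(rows(o,[.47,.15,.26],A,5))
```

```text
cover [ 0.50295973  0.4056073  -0.18131818] [ 0.2 -0.5  0.1 -0.   0.3  0.2  0.2  0.3 -0.8  1.6 -0.2 -0.6 -0.2 -0.9
  0.5  0.1]
-34.5 12.1 0.2 0 0 0; -34.5 12.1 0.2 0 0 0; -34.5 12.1 0.2 0 0 0; -34.5 12.1 0.2 0 0 0; -34.6 12.1 0.2 0 0 0
```

jog_arm(increments="-34 12 0 0 0 0; -34 12 0 0 0 0; -35 12 0 0 0 0; -35 12 0 0 0 0; -34 12 0 0 0 0; 0 0 0 0 0 0; 0 0 0 0 0 0")

```text
time_s: 2.05
position: [0.4695, 0.1508, 0.2612]
orientation: [0.765, 0.644, 0.0, -0.0]
force: [0.2, -0.3, -0.0]
grip_width: 0.0499
gripper_force: 0.0
```

Run:
```python
from h import *
from workcell import ctrl
import pickle
c=ctrl.calibration("wrist");im=ctrl.grab_frame("wrist");o=ctrl.get_obs()
print(o["time_s"],o["position"],o["orientation"],o["joint_pos"])
pickle.dump((c,o),open("w2.pkl","wb"));cv2.imwrite("pics/w2.png",im[:,:,::-1])
cr=im[20:220,180:446,::-1]
cv2.imwrite("pics/w2b.png",cv2.resize(cr,None,fx=3,fy=3,interpolation=cv2.INTER_CUBIC))
```

```text
2.1 [0.46939103 0.15139202 0.26126749] [ 7.64726883e-01  6.44354500e-01  1.19211326e-04 -2.42800151e-04] [ 4.57617463e-02 -2.12377098e-01 -1.54182495e-01  1.62909735e+00
  5.30403794e-04  1.78699653e+00]
```

View pics/w2b.png

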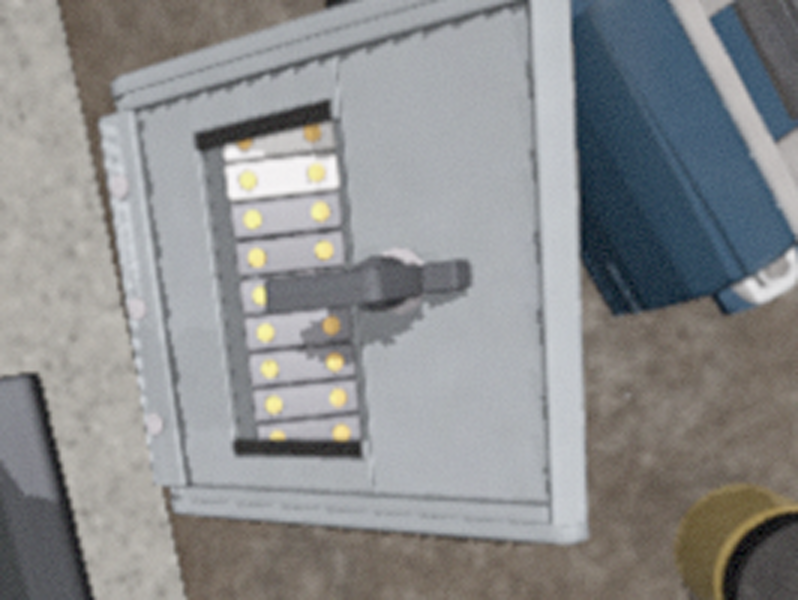

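```bash
cat > box.py <<'E'
from h import *
import pickle
from workcell import ctrl
c,o=pickle.load(open("w2.pkl","rb"))
px=lambda a:np.array(a)/3+[180,20]-.33
obs=[((9,4.5,41),(268,279),1),((9,-4.5,41),(268,309),1),((47,4.5,41),(365,263),1),((53,4,1.5),(469,261),1),((53,-4,1.5),(470,288),1),
 ((-64,63.7,9),(137,108),0),((-64,-63.7,9),(187,487),0)]
U=np.array([px(b) for _,b,_ in obs])
def pts(q):
    R=facecs(q[3]);P=[]
    for m,_,w in obs:
        m=np.array(m,float)
        if w: m=Rz(-q[4])@(m-[28,0,0])+[28,0,0]
        P.append(q[:3]+R@(m/1e3))
    return np.array(P)
f=lambda q:np.append((proj(c,pts(q))-U).ravel(),0)
r=least_squares(f,[.48,.21,.08,-.05,0]);print(r.x,np.round(r.fun,1))
q=r.x
R=facecs(q[3])
for n,P in (("ridgeL",[.5562,.2888,.1327]),("ridgeR",[.5479,.1399,.134]),("footR",[.4212,.1486,.0416])): print(n,(R.T@(np.array(P)-q[:3])*1000).round(1))
E
python3 box.py
```

```text
[ 0.48902474  0.21822435  0.07401832 -0.06833137 -0.00094137] [-2.2 -0.1 -1.   0.8  2.7  1.  -0.1 -0.8  0.1 -0.1  0.1  0.5  0.3 -1.7
  0. ]
ridgeL [85.1 75.   7.9]
ridgeR [ 87.4 -74.1   7.8]
footR [-69.5 -74.1  13.2]
```

```bash
cat > box2.py <<'E'
from box import *
t=ctrl.calibration("top");s=ctrl.calibration("side")
tc=lambda x,y: np.array([x/5+125-.4,y/5+195-.4]); sc=lambda x,y: np.array([x/5+205-.4,y/5+155-.4])
rid=[(t,75,tc(400,40)),(t,-75,tc(733,63)),(s,75,sc(340,40)),(s,-75,sc(410,225))]
def g(q):
    R=facecs(q[3]);a=(proj(c,pts(q))-U); a[2]=0
    b=[(proj(k,q[:3]+R@[q[5],y/1e3,.004])[0]-u)*1.5 for k,y,u in rid]
    return np.concatenate([a.ravel(),np.ravel(b)])
r=least_squares(g,list(q)+[.087],loss="soft_l1");q=r.x
print(q,np.round(g(q),1))
def wf(q):
    L=[]
    def box(x0,x1,y0,y1,z0,z1,turn=0):
        C=np.array([(x,y,z) for x in(x0,x1) for y in(y0,y1) for z in(z0,z1)],float)
        if turn is not 0: C=(C-[28,0,0])@Rz(-turn).T+[28,0,0]
        for i in range(8):
            for j in range(i):
                if bin(i^j).count("1")==1: L.append((C[i],C[j]))
    box(9,47,-4.5,4.5,11.5,41,q[4]);box(3,53,-4,4,1.5,11.5,q[4]);box(-70,-64,-63.7,63.7,6,9);box(-70,q[5]*1e3,-63.7,63.7,0,4);box(-70,q[5]*1e3,-75,75,0,4)
    return L
def draw(im,c,q,win,k):
    x,y,w,h=win;im=cv2.resize(im[y:y+h,x:x+w],None,fx=k,fy=k,interpolation=cv2.INTER_CUBIC)
    R=facecs(q[3])
    for a,b in wf(q):
        u=[tuple(int(v) for v in (p-[x,y]+.5)*k) for p in proj(c,np.array([q[:3]+R@(m/1e3) for m in(a,b)]))]
        cv2.line(im,u[0],u[1],(0,0,255),1)
    return im
if __name__=="__main__":
    A=draw(cv2.imread("pics/w2.png"),c,q,(205,20,180,185),2.4)
    B=draw(cv2.imread("pics/side0.png"),s,q,(220,155,80,100),4)
    C=np.zeros((600,800,3),np.uint8);C[:A.shape[0],:A.shape[1]]=A;C[:B.shape[0],440:440+B.shape[1]]=B
    cv2.imwrite("pics/ov.png",C)
E
python3 box2.py 2>/dev/null
```

```text
[ 0.48902474  0.21822435  0.07401832 -0.06833137 -0.00094137] [-2.2 -0.1 -1.   0.8  2.7  1.  -0.1 -0.8  0.1 -0.1  0.1  0.5  0.3 -1.7
  0. ]
ridgeL [85.1 75.   7.9]
ridgeR [ 87.4 -74.1   7.8]
footR [-69.5 -74.1  13.2]
[ 0.48927663  0.21814339  0.07813884 -0.06202511  0.02253631  0.08348312] [-2.1 -0.5 -1.   0.6  0.   0.   1.1 -0.5  1.2  0.3 -0.6  0.3  0.5 -0.6
 -0.3  0.4  0.3  0.2  1.5 -0.3  0.2  1. ]
```

View pics/ov.png

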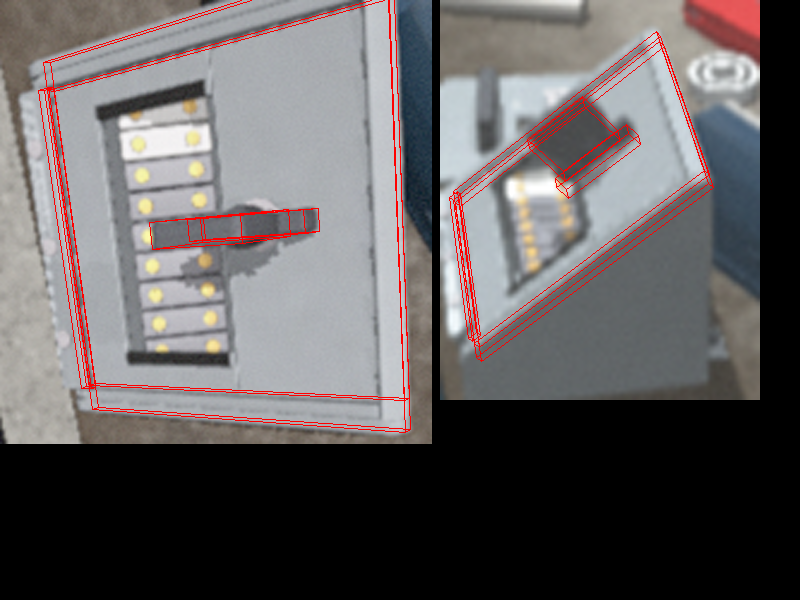

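The overlay fits well: box origin about (0.489, 0.218, 0.078), yaw −0.062. Next I'll grasp the cover.

Run:
```python
from h import *
from workcell import ctrl
o=ctrl.get_obs();yaw=-.178
R=Rz(yaw)@np.array([[0,1,0],[1,0,0],[0,0,-1.]])
print(rows(o,[.473,.4105,.2],R,7))
```

```text
36.6 -5.8 8.8 0 0 0.1; 36.5 -5.8 8.8 0 0 0.1; 36.5 -5.9 8.8 0 0 0; 36.6 -5.9 8.8 0 0 0.1; 36.5 -6 8.7 0 0 0; 36.5 -5.9 8.8 0 0 0.1; 36.6 -6 8.7 0 0 0
```

jog_arm(increments="36.6 -5.8 9 0 0 0; 36.5 -5.8 9 0 0 0; 36.5 -5.9 9 0 0 0; 36.5 -5.9 9 0 0 0.1; 36.5 -6 9 0 0 0.1; 36.5 -6 8 0 0 0.1; 36.5 -6 8 0 0 0; 0 0 35 0 0 0")

```text
time_s: 2.9
position: [0.4729, 0.4158, 0.1678]
orientation: [0.765, 0.644, 0.003, -0.0]
force: [1.0, 0.3, 0.6]
grip_width: 0.0501
gripper_force: 0.0
```

jog_arm(increments="0 0 40 0 0 0; 0 0 40 0 0 0; 0 0 40 0 0 0; 0 0 25 0 0 0; 0 0 9 0 0 0; 0 0 0 0 0 0")

```text
time_s: 3.5
position: [0.4714, 0.41, 0.0102]
orientation: [0.766, 0.643, -0.001, -0.0]
force: [-0.4, -0.3, -0.1]
grip_width: 0.0502
gripper_force: 0.0
```

Run:
```python
from h import *
from workcell import ctrl
o=ctrl.get_obs();print(o["time_s"],o["position"],o["orientation"],o["force"])
cv2.imwrite("pics/w3.png",cv2.resize(ctrl.grab_frame("wrist")[:,:,::-1],None,fx=1.4,fy=1.4,interpolation=cv2.INTER_CUBIC))
```

```text
3.5 [0.47139139 0.40999855 0.01022075] [ 7.66227476e-01  6.42568419e-01 -1.09202788e-03 -2.99603252e-04] [-0.41313913 -0.32574051 -0.14326905]
```

View pics/w3.png

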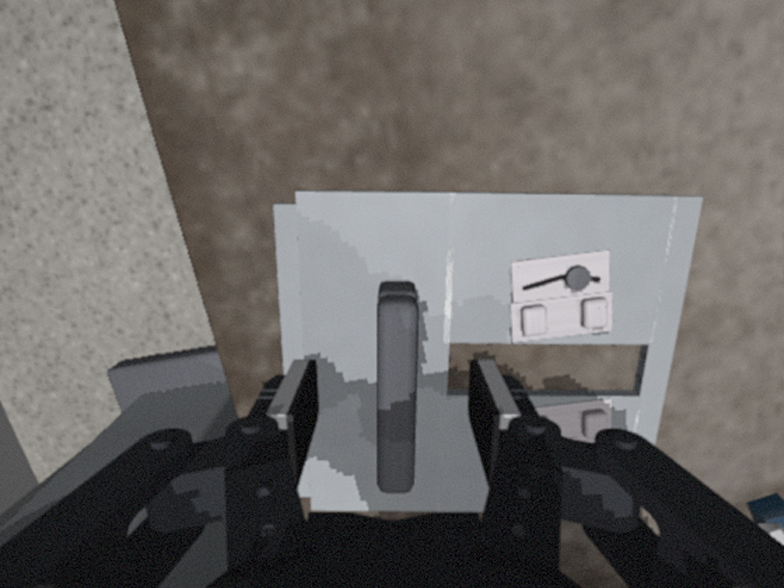

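The fingers straddle the bar, which is centred at x≈397. The strike lands at (535,320) and (595,313) show it turned about 0.13 rad counter-clockwise, so the detent should be near 1.44. Closing now and lifting.

jog_arm(increments="0 0 0 0 0 0; 0 0 0 0 0 0; 0 0 0 0 0 0; 0 0 0 0 0 0; 0 0 0 0 0 0; 0 0 0 0 0 0", fingers=0)

```text
time_s: 4.15
position: [0.474, 0.41, 0.0131]
orientation: [0.767, 0.642, 0.001, 0.0]
force: [-1.8, 0.8, 6.7]
grip_width: 0.0104
gripper_force: 60.7
```

jog_arm(increments="0 0 -10 0 0 0; 0 0 -25 0 0 0; 0 0 -40 0 0 0; 0 0 -45 0 0 0; 0 0 -45 0 0 0; 0 0 -25 0 0 0; 0 0 -10 0 0 0; 0 0 0 0 0 0")

```text
time_s: 4.95
position: [0.4736, 0.4095, 0.2125]
orientation: [0.767, 0.642, 0.001, 0.0]
force: [0.5, 0.3, -3.4]
grip_width: 0.0104
gripper_force: 59.5
```

```bash
cat > goal.py <<'E'
from h import *
from workcell import ctrl
B=np.array([.4891,.2182,.0785]);YB=-.062
RF=facecs(YB)
TC=np.array([[0,1,0],[1,0,0],[0,0,-1.]])  # tool in face frame when holding cover
def tcp_cover(x,y,z,tz,hx=-.030): return B+RF@np.array([x+hx,y,z+tz]), RF@TC
def inface(o):
    A=Ro.from_quat(o["orientation"]).as_matrix()
    return (RF.T@(o["position"]-B)*1e3).round(1), np.degrees(Ro.from_matrix((RF@TC).T@A).as_rotvec()).round(2)
E
python3 - <<'E'
from goal import *
o=ctrl.get_obs();print(o["time_s"],o["position"],o["orientation"],o["force"],o["torque"],o["joint_pos"],o["grip_width"])
cv2.imwrite("pics/w4.png",ctrl.grab_frame("wrist")[:,:,::-1])
cv2.imwrite("pics/s4.png",cv2.resize(ctrl.grab_frame("side")[60:260,150:350,::-1],None,fx=3,fy=3,interpolation=cv2.INTER_CUBIC))
p,R=tcp_cover(.010,0,.06,.0095); print(p); print(rows(o,p,R,8))
E
```

```text
4.95 [0.47359705 0.40953173 0.21250311] [7.66903247e-01 6.41762035e-01 9.32369530e-04 1.76327223e-04] [ 0.50336109  0.27272969 -3.42459994] [-0.01998412  0.06535351  0.00801039] [5.04475703e-01 1.78849933e-01 1.44340721e-01 1.53438935e+00
 1.02640665e-05 2.25248030e+00] 0.01044714217462658
[0.43066381 0.22182769 0.12095352]
-24.1 -1.2 11.4 -4.7 0.3 -0.8; -24.1 -2.4 11.1 -4.7 0.3 -0.8; -24.1 -3.7 10.8 -4.7 0.3 -0.8; -24.1 -4.9 10.3 -4.8 0.2 -0.8; -24 -6 9.8 -4.7 0.3 -0.8; -24 -7.1 9.1 -4.8 0.2 -0.8; -24 -8.2 8.3 -4.7 0.3 -0.8; -23.8 -9.2 7.5 -4.8 0.2 -0.8
```

View pics/s4.png

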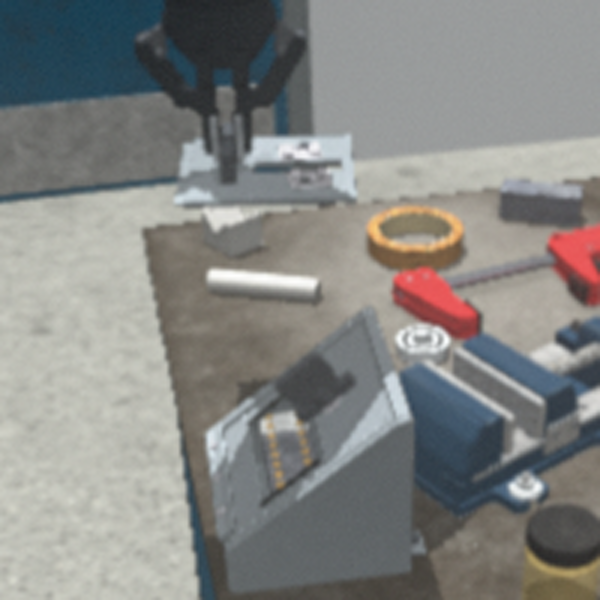

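The cover hangs level in the gripper. Next I'll carry it to 60 mm above the face, tilted to match the slope.

jog_arm(increments="-24 -1.2 11.4 -4.7 0.3 -0.8; -24 -2.4 11 -4.7 0.3 -0.8; -24 -3.7 10.8 -4.7 0.3 -0.8; -24 -4.9 10.3 -4.8 0.2 -0.8; -24 -6 9.8 -4.7 0.3 -0.8; -24 -7.1 9.1 -4.8 0.2 -0.8; -24 -8.2 8.3 -4.7 0.3 -0.8; -24 -9.2 7.5 -4.8 0.2 -0.8")

```text
time_s: 5.85
position: [0.4517, 0.2532, 0.1092]
orientation: [0.698, 0.651, 0.192, 0.231]
force: [-28.6, 9.9, 7.3]
grip_width: 0.0101
gripper_force: 72.1
```

jog_arm(increments="0 0 0 0 0 0; 0 0 0 0 0 0; 0 0 0 0 0 0")

```text
time_s: 6.15
position: [0.4561, 0.2551, 0.1181]
orientation: [0.698, 0.648, 0.198, 0.233]
force: [0.1, 1.0, -2.9]
grip_width: 0.0107
gripper_force: 65.0
```

Run:
```python
from goal import *
import pickle
o=ctrl.get_obs();print(o["time_s"],o["position"],inface(o),o["force"],o["torque"],o["joint_pos"],o["grip_width"])
c=ctrl.calibration("wrist");im=ctrl.grab_frame("wrist")[:,:,::-1];cv2.imwrite("pics/w5.png",im)
pickle.dump((c,o),open("w5.pkl","wb"))
sd=ctrl.grab_frame("side")[120:270,190:320,::-1]
C=np.zeros((600,800,3),np.uint8);a=cv2.resize(im[80:280,220:520],(450,300),interpolation=cv2.INTER_CUBIC);b=cv2.resize(sd,None,fx=2.6,fy=2.6,interpolation=cv2.INTER_CUBIC)
C[:300,:450]=a;C[:b.shape[0],455:455+b.shape[1]]=b
cv2.imwrite("pics/c5.png",C)
p,R=tcp_cover(.0105,0,.010,.013); print(rows(o,p,R,5))
```

```text
6.15 [0.45606296 0.25505396 0.11809322] (array([-3.4, 34.7, 52.9]), array([ 2.46, -1.91, -0.  ])) [ 0.11489596  1.01933026 -2.85541116] [ 0.17154401  0.93649457 -0.03558973] [ 0.44148644 -0.84005452 -0.99118431  0.87489341 -0.31466103  1.99708896] 0.010654746880420278
-6.7 -3 6.3 -0.5 0.4 0; -6.8 -3 6.3 -0.5 0.4 0; -6.8 -3.1 6.2 -0.5 0.4 0; -6.9 -3.1 6.1 -0.5 0.4 0; -6.9 -3.1 6.1 -0.5 0.3 0
```

View pics/c5.png

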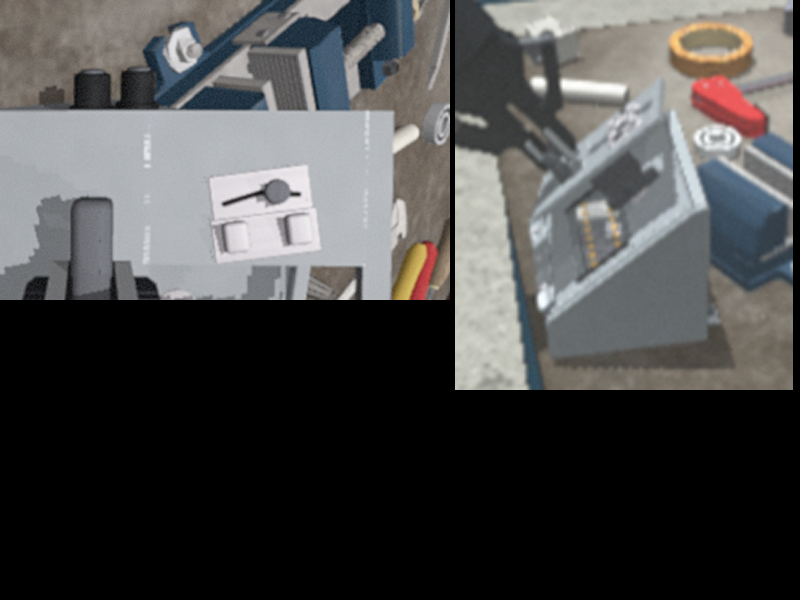

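```bash
cat > fk.py <<'E'
from h import *
D=[([.961299,.104642,.0965614,1.563888,-.00003,1.353111],[.228941,.554291,.230606],[.194655,.980872,-.00054,-.00022]),
([.406185,-.0392153,.0050997,1.615802,.000349,2.1475],[.439695,.330309,.260984],[.764752,.644324,-.00028,-.00027]),
([.0457617,-.212377,-.1541825,1.629097,.00053,1.786997],[.469391,.151392,.261267],[.764727,.644355,.000119,-.000243]),
([.504476,.17885,.144341,1.534389,.00001,2.25248],[.473597,.409532,.212503],[.766903,.641762,.00093,.00018]),
([.441486,-.840055,-.991184,.874893,-.314661,1.997089],[.456063,.255054,.118093],None)]
E_=lambda ax,a: Ro.from_euler(ax,a).as_matrix()
def fk(q,k,s5=1,s6=1):
    h,s,a,b,l,d,b2,e=k
    R=E_('z',q[0]);p=R@[s,0,h]
    R=R@E_('y',q[1]);p=p+R@[0,0,a]
    R=R@E_('y',-q[2]);p=p+R@[b,0,b2]
    R=R@E_('y',q[3]);p=p+R@[0,l,e]
    R=R@E_('z',s5*q[4]);p=p+R@[d,0,0]
    R=R@E_('x',s6*q[5])
    return p,R
E
python3 - <<'E'
from fk import *
from goal import ctrl
o=ctrl.get_obs();D[4]=(o["joint_pos"],o["position"],o["orientation"])
for s5 in(1,-1):
  f=lambda k:np.concatenate([fk(q,k,s5)[0]-p for q,p,_ in D])
  r=least_squares(f,[.2,0,.6,.6,.13,.2,0,0]);print(s5,r.x.round(4),np.abs(r.fun).max())
  for s6 in (1,-1):
    for q,p,w in D: 
        print(s5,s6,Ro.from_matrix(fk(q,r.x,s5,s6)[1].T@Ro.from_quat(w).as_matrix()).as_rotvec().round(3))
import cv2
A=cv2.imread("pics/w4.png",0);Bm=cv2.imread("pics/w5.png",0)
orb=cv2.ORB_create(500)
sel=np.zeros_like(A);sel[140:300,200:520]=255
t=A[175:260,355:450]
for n,(x0,y0,x1,y1) in {"lab":(355,185,440,260),"hnd":(255,200,305,275)}.items():
    m=cv2.matchTemplate(Bm,A[y0:y1,x0:x1],cv2.TM_CCOEFF_NORMED);_,v,_,loc=cv2.minMaxLoc(m);print(n,v,loc[0]-x0,loc[1]-y0)
E
```

```text
1 [ 0.0069 -0.006   0.2855  0.5501  0.1297  0.3052  0.2493  0.01  ] 0.003151077267806668
1 1 [-0.     1.571  0.   ]
1 1 [ 0.     1.571 -0.   ]
1 1 [-0.     1.571 -0.   ]
1 1 [-0.     1.571  0.   ]
1 1 [-0.     1.571  0.   ]
1 -1 [1.981 0.438 1.981]
1 -1 [-1.51   0.982 -1.51 ]
1 -1 [-1.982  0.435 -1.982]
1 -1 [-1.36   1.104 -1.36 ]
1 -1 [-1.716  0.779 -1.716]
-1 [-1.2438 -0.0859  0.0653  0.5491  0.129  -0.2935  1.1199  0.106 ] 0.016122613173237543
-1 1 [ 0.     1.571 -0.   ]
-1 1 [ 0.     1.571 -0.   ]
-1 1 [ 0.     1.572 -0.   ]
-1 1 [ 0.     1.571 -0.   ]
-1 1 [-0.189  0.989  0.189]
-1 -1 [1.981 0.438 1.98 ]
-1 -1 [-1.509  0.982 -1.51 ]
-1 -1 [-1.981  0.435 -1.983]
-1 -1 [-1.36   1.104 -1.36 ]
-1 -1 [-2.231  0.746 -1.056]
lab 0.6447237133979797 0 12
hnd 0.5968884229660034 -91 7
```

Run:
```python
import cv2
A=cv2.imread("pics/w4.png",0);B=cv2.imread("pics/w5.png",0);C=cv2.resize(cv2.imread("pics/w3.png",0),(560,420))
for n,(x0,y0,x1,y1) in {"strike":(352,186,435,258),"edgeR":(440,140,500,180)}.items():
  for nm,I in(("w4",A),("w3",C)):
    m=cv2.matchTemplate(I,B[y0:y1,x0:x1],cv2.TM_CCOEFF_NORMED);_,v,_,loc=cv2.minMaxLoc(m);print(n,nm,round(v,3),loc[0]-x0,loc[1]-y0)
```

```text
strike w4 0.735 1 -12
strike w3 0.77 6 -10
edgeR w4 0.773 -136 -16
edgeR w3 0.787 2 -14
```

jog_arm(increments="0 6 -8 0 0 0; 0 7 -9 0 0 0; 0 8 -10 0 0 0; 0 8 -10 0 0 0; 0 8 -10 0 0 0; 0 0 0 0 0 0; 0 0 0 0 0 0")

```text
time_s: 6.95
position: [0.4599, 0.2569, 0.1801]
orientation: [0.697, 0.648, 0.199, 0.234]
force: [0.5, 0.2, -2.6]
grip_width: 0.0108
gripper_force: 64.9
```

```bash
cat > log.py <<'E'
from goal import *
import pickle,os
def log():
    o=ctrl.get_obs();L=pickle.load(open("L.pkl","rb")) if os.path.exists("L.pkl") else []
    L.append((list(o["joint_pos"]),list(o["position"]),list(o["orientation"])));pickle.dump(L,open("L.pkl","wb"));return o
E
python3 - <<'E'
from log import *
o=log();print(o["time_s"],o["position"],inface(o),o["force"],o["torque"],o["joint_pos"])
E
```

```text
6.95 [0.45987466 0.25688644 0.18010194] (array([37.7, 36.8, 99.5]), array([ 2.31, -1.86,  0.05])) [ 0.53122076  0.17514126 -2.57160606] [ 0.10392447  1.03524037 -0.04983779] [ 0.44174335 -0.82979567 -0.87441785  0.97860996 -0.31503181  1.99733488]
```

jog_arm(increments="0 15 0 5 0 0; 0 15 0 5 0 0; 0 15 0 5 0 0; 0 0 0 0 0 0; 0 0 0 0 0 0")

```text
time_s: 7.45
position: [0.4982, 0.2537, 0.201]
orientation: [0.722, 0.668, 0.111, 0.14]
force: [-0.1, -0.8, -2.3]
grip_width: 0.0104
gripper_force: 64.9
```

Run:
```python
from log import *
import fk
o=log();print(o["time_s"],o["position"],inface(o),o["force"],o["torque"],o["joint_pos"])
D=fk.D[:4]+[([.44148644,-.84005452,-.99118431,.87489341,-.31466103,1.99708896],[.45606296,.25505396,.11809322],0)]+pickle.load(open("L.pkl","rb"))
def fkk(q,k):
    s,h,ax,az,bx,bz,l,e,d=k;E=fk.E_
    R=E('z',q[0]);p=R@[s,0,h];R=R@E('y',q[1]);p=p+R@[ax,0,az];R=R@E('y',-q[2]);p=p+R@[bx,0,bz];R=R@E('y',q[3]);p=p+R@[0,l,e];R=R@E('z',q[4]);return p+R@[d,0,0]
f=lambda k:np.concatenate([fkk(q,k)-p for q,p,_ in D])
r=least_squares(f,[0,.15,0,.5,.5,0,.13,.1,.25]);print(r.x.round(4),r.fun.reshape(-1,3).round(4));print(np.linalg.svd(r.jac)[1])
```

```text
7.45 [0.4982209  0.25374008 0.20099953] (array([80.9, 36. , 92.3]), array([17.45, -1.95,  0.29])) [-0.05406326 -0.77136881 -2.298078  ] [ 0.08300403  0.62840435 -0.01295243] [ 0.32736986 -0.41963985 -0.47982977  1.18883118 -0.16407337  1.94956693]
[ 0.0089  0.0845 -0.0015  0.2754  0.5477  0.1932  0.131  -0.0008  0.3163] [[-0.002  -0.0003  0.0004]
 [-0.0009  0.0012 -0.0004]
 [ 0.0081  0.0018  0.0005]
 [-0.0028  0.0001  0.0011]
 [ 0.0076  0.0007 -0.0001]
 [-0.0073 -0.0063  0.0005]
 [-0.0016 -0.0012 -0.002 ]]
[5.2069205  5.19200819 2.65700965 0.93198733 0.91605932 0.34393675
 0.19162958 0.08066878 0.04519577]
```

Run:
```python
from log import *
import fk,itertools
D=fk.D[:4]+[([.44148644,-.84005452,-.99118431,.87489341,-.31466103,1.99708896],[.45606296,.25505396,.11809322],0)]+pickle.load(open("L.pkl","rb"))
ang={"q2":lambda q:q[1],"q3":lambda q:q[2],"q2-q3":lambda q:q[1]-q[2],"q2+q3":lambda q:q[1]+q[2],"2q2":lambda q:2*q[1],"q2-q3+q4":lambda q:q[1]-q[2]+q[3],"q4":lambda q:q[3]}
for q,p,_ in D:
    w=Rz(-q[0])@p; t=Ro.from_euler('y',q[1]-q[2]+q[3]).as_matrix()@Rz(q[4])@[1,0,0]
    W=w-.305*t; print(np.round(q[1:5],3),w.round(4),"W",W.round(4), "d",None if abs(t[1])<.01 else ((w[1]-.1296)/t[1]).round(4))
```

```text
[ 0.105  0.097  1.564 -0.   ] [0.5855 0.1296 0.2306] W [0.5859 0.1296 0.5356] d None
[-0.039  0.005  1.616  0.   ] [0.5344 0.1297 0.261 ] W [0.5346 0.1296 0.566 ] d None
[-2.120e-01 -1.540e-01  1.629e+00  1.000e-03] [0.4758 0.1298 0.2613] W [0.4759 0.1296 0.5663] d None
[0.179 0.144 1.534 0.   ] [0.6125 0.1296 0.2125] W [0.612  0.1296 0.5175] d None
[-0.84  -0.991  0.875 -0.315] [0.5213 0.0357 0.1181] W [0.371  0.1301 0.3661] d 0.3033
[-0.83  -0.874  0.979 -0.315] [0.5256 0.0356 0.1801] W [0.3746 0.1301 0.4277] d 0.3033
[-0.42  -0.48   1.189 -0.164] [0.5534 0.0801 0.201 ] W [0.4582 0.1299 0.4865] d 0.3033
```

```bash
cat > kin.py <<'E'
from log import *
import fk
E=fk.E_
def fkk(q,k,full=False):
    s,h,ax,az,bx,bz,l,e,g,d=k
    R=E('z',q[0]);p=R@[s,0,h];R=R@E('y',q[1]);p=p+R@[ax,0,az];R=R@E('y',-q[2]);p=p+R@[bx,0,bz];R=R@E('y',q[3]);p=p+R@[g,l,e];R=R@E('z',q[4]);p=p+R@[d,0,0]
    if full: return p,R@E('x',q[5])@E('y',np.pi/2)
    return p
D=fk.D[:4]+[([.44148644,-.84005452,-.99118431,.87489341,-.31466103,1.99708896],[.45606296,.25505396,.11809322],0)]+pickle.load(open("L.pkl","rb"))
f=lambda k:np.concatenate([fkk(q,k)-p for q,p,_ in D])
r=least_squares(lambda k:np.append(f(k)*1e3,[k[2]*10,k[7]*10,k[0]*10]),[0,.15,0,.5,.5,0,.13,0,.1,.3]);K=r.x
LO=np.array([-2.99,-.84,-1.1,-1.84,-1.51,-3.14]);HI=np.array([2.99,1.86,1.16,2.11,1.56,3.14])
def ik(p,R,q0):
    def e(q):
        a,A=fkk(q,K,True);return np.r_[(a-p)*1e3,Ro.from_matrix(A.T@R).as_rotvec()*200]
    s=least_squares(e,np.clip(q0,LO+.001,HI-.001),bounds=(LO-1,HI+1));return s.x,np.abs(s.fun).max(),np.minimum(s.x-LO,HI-s.x)
if __name__=="__main__":
    print(K.round(4),np.abs(f(K)).max())
    q0=D[-1][0]
    for x,z in((.0105,0),(.0105,.02),(.0105,.045),(.018,.045),(.018,.06),(.03,.08)):
        p,R=tcp_cover(x,0,z,.013);q,er,m=ik(p,R,q0);print("cover",x,z,q.round(2),round(er,2),m.min().round(3))
    TW=np.array([[-1,0,0],[0,1,0],[0,0,-1.]])
    for z in(.011,.016,.03,.05):
      for a in (0,1.5):
        q,er,m=ik(B+RF@[.028,0,z],RF@TW@Rz(a),D[0][0]);print("wing",z,a,q.round(2),round(er,2),m.min().round(3))
E
python3 kin.py
```

```text
[-0.      0.2963 -0.      0.3371  0.5505  0.0454  0.1296  0.      0.1386
  0.3033] 9.514106038277514e-07
cover 0.0105 0 [ 0.33 -1.06 -1.2   0.8  -0.24  1.88] 0.0 -0.219
cover 0.0105 0.02 [ 0.34 -1.12 -1.2   0.87 -0.24  1.89] 0.0 -0.284
cover 0.0105 0.045 [ 0.36 -1.19 -1.2   0.95 -0.25  1.91] 0.0 -0.355
cover 0.018 0.045 [ 0.35 -1.16 -1.18  0.94 -0.25  1.9 ] 0.0 -0.324
cover 0.018 0.06 [ 0.36 -1.2  -1.17  0.98 -0.26  1.91] 0.0 -0.36
cover 0.03 0.08 [ 0.37 -1.19 -1.12  1.02 -0.26  1.92] 0.0 -0.353
wing 0.011 0 [ 0.29 -0.89 -1.07  0.76 -0.21  0.28] 0.0 -0.051
wing 0.011 1.5 [ 0.29 -0.89 -1.07  0.76 -0.21  1.78] 0.0 -0.051
wing 0.016 0 [ 0.29 -0.91 -1.07  0.77 -0.21  0.28] 0.0 -0.066
wing 0.016 1.5 [ 0.29 -0.91 -1.07  0.77 -0.21  1.78] 0.0 -0.066
wing 0.03 0 [ 0.3  -0.95 -1.07  0.82 -0.22  0.29] 0.0 -0.107
wing 0.03 1.5 [ 0.3  -0.95 -1.07  0.82 -0.22  1.79] 0.0 -0.107
wing 0.05 0 [ 0.31 -1.   -1.07  0.87 -0.23  0.3 ] 0.0 -0.16
wing 0.05 1.5 [ 0.31 -1.   -1.07  0.87 -0.23  1.8 ] 0.0 -0.16
```

```bash
cat >> goal.py <<'E'
TW=np.array([[-1,0,0],[0,1,0],[0,0,-1.]])
GP=.0187
def tool_on(Fp,FR,gp,gam,T=TW):
    """TCP pose with grasp point at gp (in frame Fp,FR), tool leaning gam toward vertical/upslope (about frame y)"""
    R=FR@Ro.from_euler('y',gam).as_matrix()@T
    return Fp+FR@np.asarray(gp)+R[:,2]*GP,R
E
python3 - <<'E'
from kin import *
q0=D[-1][0]
for g in (15,20,25,30,35):
    for x,z in((0,0),(.0105,0),(.012,.02),(.018,.045),(.03,.07)):
        p,R=tool_on(B,RF,[x-.03,0,z+.027],np.radians(g));q,er,m=ik(p,R,[.4,-.8,-.9,.9,-.2,.3]);print(g,x,z,q.round(2),round(er,2),m.min().round(3))
    C=np.array([.5026,.4053,0]);p,R=tool_on(C,Rz(-.178),[-.03,0,.027],np.radians(g));q,er,m=ik(p,R,[.5,.2,.1,1.5,0,.4]);print("bench",g,q.round(2),round(er,2),m.min().round(3))
for dx in (-30,-20,-10,0,10,20,30):
  for z in (.03,.045):
    print(dx,z,end=" ")
    for gy in (0,10,20):
      R=RF@Ro.from_euler('yx',[gy,dx],degrees=True).as_matrix()@TW
      q,er,m=ik(B+RF@[.028,0,z]+R[:,2]*GP,R,[.3,-.8,-.9,.9,-.2,.3]);print(gy,m.min().round(3),end=" | ")
    print()
E
```

```text
15 0 0 [ 0.27 -0.68 -0.92  0.95 -0.13  0.31] 0.0 0.165
15 0.0105 0 [ 0.26 -0.65 -0.89  0.95 -0.12  0.3 ] 0.0 0.19
15 0.012 0.02 [ 0.27 -0.7  -0.89  1.   -0.13  0.31] 0.0 0.141
15 0.018 0.045 [ 0.28 -0.74 -0.87  1.06 -0.13  0.32] 0.0 0.096
15 0.03 0.07 [ 0.29 -0.77 -0.84  1.12 -0.13  0.32] 0.0 0.075
bench 15 [0.44 0.5  0.13 1.42 0.15 0.6 ] 0.0 0.69
20 0 0 [ 0.25 -0.56 -0.82  1.01 -0.1   0.3 ] 0.0 0.281
20 0.0105 0 [ 0.24 -0.54 -0.79  1.01 -0.09  0.29] 0.0 0.304
20 0.012 0.02 [ 0.25 -0.58 -0.79  1.06 -0.1   0.3 ] 0.0 0.258
20 0.018 0.045 [ 0.26 -0.63 -0.78  1.12 -0.1   0.31] 0.0 0.214
20 0.03 0.07 [ 0.27 -0.65 -0.74  1.18 -0.1   0.31] 0.0 0.191
bench 20 [0.42 0.59 0.23 1.51 0.19 0.57] 0.0 0.602
25 0 0 [ 0.23 -0.45 -0.72  1.08 -0.07  0.29] 0.0 0.378
25 0.0105 0 [ 0.23 -0.42 -0.69  1.08 -0.06  0.28] 0.0 0.405
25 0.012 0.02 [ 0.24 -0.47 -0.7   1.13 -0.07  0.29] 0.0 0.371
25 0.018 0.045 [ 0.24 -0.51 -0.68  1.18 -0.07  0.3 ] 0.0 0.328
25 0.03 0.07 [ 0.25 -0.54 -0.65  1.24 -0.07  0.3 ] 0.0 0.304
bench 25 [0.4  0.68 0.34 1.6  0.23 0.53] 0.0 0.511
30 0 0 [ 0.22 -0.34 -0.63  1.15 -0.04  0.28] 0
[... 547 characters left out ...]
5 0.03 0.07 [ 0.21 -0.32 -0.47  1.37 -0.01  0.28] 0.0 0.522
bench 35 [0.37 0.89 0.57 1.79 0.3  0.46] 0.0 0.317
-30 0.03 0 0.511 | 10 0.668 | 20 0.821 | 
-30 0.045 0 0.51 | 10 0.665 | 20 0.803 | 
-20 0.03 0 0.327 | 10 0.498 | 20 0.666 | 
-20 0.045 0 0.326 | 10 0.496 | 20 0.663 | 
-10 0.03 0 0.167 | 10 0.353 | 20 0.533 | 
-10 0.045 0 0.139 | 10 0.322 | 20 0.502 | 
0 0.03 0 -0.052 | 10 0.182 | 20 0.398 | 
0 0.045 0 -0.096 | 10 0.144 | 20 0.365 | 
10 0.03 0 -0.25 | 10 0.052 | 20 0.307 | 
10 0.045 0 -0.303 | 10 0.01 | 20 0.27 | 
20 0.03 0 -0.377 | 10 -0.009 | 20 0.274 | 
20 0.045 0 -0.439 | 10 -0.057 | 20 0.234 | 
30 0.03 0 -0.374 | 10 0.02 | 20 0.309 | 
30 0.045 0 -0.444 | 10 -0.031 | 20 0.266 |
```

Run:
```python
from kin import *
o=ctrl.get_obs();yaw=-.178
R=Rz(yaw)@np.array([[0,1,0],[1,0,0],[0,0,-1.]])
print(rows(o,[.474,.41,.2],R,6))
for g in (0,10,15,20,25,30,35):
  for e in (0,-5,-8):
    print(g,e,end=": ")
    for th in (0,20,40,55,66,83,95):
      R=RF@Rz(-np.radians(th))@Ro.from_euler('yx',[g,e],degrees=True).as_matrix()@TW
      q,er,m=ik(B+RF@[.028,0,.045]+R[:,2]*GP,R,[.3,-.8,-.9,.9,-.2,.3+np.radians(th)]);print(m.min().round(2),end=" ")
    print()
```

```text
25.6 -5.6 -2.7 3.4 0.1 0.9; 25.5 -6.2 -2.3 3.4 0.1 1; 25.4 -6.7 -1.8 3.5 0.1 0.9; 25.3 -7.2 -1.4 3.4 0.1 1; 25.2 -7.7 -0.9 3.5 0.1 0.9; 25.1 -8.2 -0.3 3.4 0.1 1
0 0: -0.1 -0.1 -0.1 -0.1 -0.1 -0.1 -0.1 
0 -5: 0.02 0.05 0.06 0.06 0.06 0.04 0.02 
0 -8: 0.09 0.13 0.15 0.15 0.14 0.11 0.09 
10 0: 0.14 0.08 -0.01 -0.09 -0.15 -0.26 -0.33 
10 -5: 0.23 0.19 0.12 0.06 0.0 -0.09 -0.17 
10 -8: 0.28 0.26 0.2 0.14 0.09 -0.01 -0.09 
15 0: 0.26 0.17 0.05 -0.06 -0.15 -0.31 -0.44 
15 -5: 0.33 0.27 0.17 0.08 0.01 -0.13 -0.25 
15 -8: 0.38 0.33 0.24 0.16 0.09 -0.04 -0.15 
20 0: 0.36 0.26 0.13 -0.0 -0.12 -0.33 -0.53 
20 -5: 0.43 0.35 0.23 0.12 0.03 -0.15 -0.31 
20 -8: 0.47 0.4 0.3 0.2 0.11 -0.06 -0.2 
25 0: 0.47 0.36 0.21 0.07 -0.06 -0.32 -0.58 
25 -5: 0.53 0.43 0.3 0.18 0.07 -0.14 -0.35 
25 -8: 0.57 0.48 0.36 0.24 0.14 -0.05 -0.23 
30 0: 0.58 0.46 0.3 0.15 0.01 -0.28 -0.6 
30 -5: 0.63 0.52 0.38 0.25 0.13 -0.11 -0.35 
30 -8: 0.66 0.56 0.43 0.31 0.19 -0.02 -0.23 
35 0: 0.68 0.56 0.4 0.24 0.1 -0.2 -0.56 
35 -5: 0.72 0.61 0.46 0.33 0.2 -0.05 -0.32 
35 -8: 0.75 0.65 0.51 0.38 0.26 0.03 -0.2
```

jog_arm(increments="25.6 -5.6 -2.7 3.4 0.1 0.9; 25.5 -6.2 -2.3 3.4 0.1 1; 25.4 -6.7 -1.8 3.5 0.1 0.9; 25.3 -7.2 -1.4 3.4 0.1 1; 25.2 -7.7 -0.9 3.5 0.1 0.9; 25.1 -8.2 -0.3 3.4 0.1 1; 0 0 0 0 0 0; 0 0 30 0 0 0")

```text
time_s: 8.25
position: [0.4751, 0.412, 0.1756]
orientation: [0.766, 0.642, 0.005, 0.001]
force: [0.9, 0.4, -3.0]
grip_width: 0.0104
gripper_force: 64.9
```

jog_arm(increments="0 0 45 0 0 0; 0 0 45 0 0 0; 0 0 35 0 0 0; 0 0 18 0 0 0; 0 0 8 0 0 0; 0 0 3 0 0 0; 0 0 2 0 0 0; 0 0 0 0 0 0")

```text
time_s: 9.05
position: [0.4746, 0.4106, 0.0189]
orientation: [0.767, 0.642, 0.003, 0.001]
force: [-4.8, -5.1, 11.6]
grip_width: 0.0105
gripper_force: 67.4
```

jog_arm(increments="0 0 0 0 0 0; 0 0 0 0 0 0; 0 0 0 0 0 0; 0 0 0 0 0 0; 0 0 -15 0 0 0; 0 0 -40 0 0 0; 0 0 -45 0 0 0; -15 0 -45 0 0 0", fingers=45)

```text
time_s: 9.85
position: [0.4711, 0.3964, 0.1633]
orientation: [0.767, 0.642, 0.002, 0.0]
force: [1.8, -0.0, -0.1]
grip_width: 0.0451
gripper_force: 0.0
```

jog_arm(increments="-35 0 -45 0 0 0; -30 0 -20 0 0 0; 0 0 0 0 0 0; 0 0 0 0 0 0; 0 0 0 0 0 0", fingers=84)

```text
time_s: 10.35
position: [0.4602, 0.3362, 0.2195]
orientation: [0.767, 0.642, 0.001, -0.0]
force: [-0.8, -0.2, -0.4]
grip_width: 0.084
gripper_force: 0.0
```

```bash
cat > seg.py <<'E'
from log import *
M=np.array([[66,60],[66,-60],[-62,-60],[-62,-56],[-70,-56],[-70,56],[-62,56],[-62,60]])/1e3
SL=np.array([[57,10],[57,-10],[-12,-10],[-12,10]])/1e3
def sil(c,q,shape=(420,560)):
    m=np.zeros(shape,np.uint8);R=Rz(q[2])
    def pp(P,z): return np.round(proj(c,np.c_[P@R[:2,:2].T+q[:2],np.full(len(P),z)])*16).astype(np.int32)
    cv2.fillPoly(m,[pp(M,.005 )],1,shift=4);cv2.fillPoly(m,[pp(SL,.005)],0,shift=4);return m
def fit(im,c,q0):
    lab=cv2.cvtColor(im,cv2.COLOR_RGB2LAB).astype(int);m=((lab[...,2]<126)&(lab[...,0]>95)).astype(np.uint8)
    from scipy.optimize import minimize
    roi=cv2.dilate(sil(c,q0),np.ones((25,25)))
    cost=lambda v:((sil(c,np.array(v)/1e3)!=m)*roi).sum()
    best=None
    q=np.array(q0)*1e3
    for st in((8,8,60),(4,4,25),(2,2,12)):
        s=minimize(cost,q,method="Nelder-Mead",options=dict(initial_simplex=[q,q+[st[0],0,0],q+[0,st[1],0],q+[0,0,st[2]]]));q=s.x
    return q/1e3,s.fun,(sil(c,q/1e3)*1).sum(),m
E
python3 - <<'E'
from seg import *
c,_=pickle.load(open("w1.pkl","rb"));im=cv2.imread("pics/w1.png")[:,:,::-1].copy()
print("w1",fit(im,c,[.5,.40,-.15])[:3])
o=log();c=ctrl.calibration("wrist");im=ctrl.grab_frame("wrist").copy();cv2.imwrite("pics/w6.png",im[:,:,::-1]);pickle.dump((c,o),open("w6.pkl","wb"))
print(o["time_s"],o["position"],o["grip_width"])
print("w6",fit(im,c,[.503,.403,-.178])[:3])
t=ctrl.calibration("top");im=ctrl.grab_frame("top").copy();print("top",fit(im,t,[.503,.403,-.178])[:3])
E
```

```text
w1 (array([ 0.50268049,  0.40516425, -0.17226223]), np.float64(5856.0), np.uint64(11932))
10.35 [0.46016843 0.33620429 0.21952253] 0.08403566539435539
w6 (array([ 0.50409073,  0.4012675 , -0.18197762]), np.float64(7293.0), np.uint64(14497))
top (array([ 0.50649526,  0.38751972, -0.20503728]), np.float64(1868.0), np.uint64(2396))
```

Run:
```python
from seg import *
from scipy.optimize import minimize
def fit2(im,c,q0):
    lab=cv2.cvtColor(cv2.GaussianBlur(im,(3,3),0),cv2.COLOR_RGB2LAB).astype(float)
    a=cv2.erode(sil(c,q0),np.ones((9,9)))>0; d=cv2.dilate(sil(c,q0),np.ones((25,25)))
    b=(d>0)&(cv2.dilate(sil(c,q0),np.ones((9,9)))==0)
    mi,mo=np.median(lab[a],0),np.median(lab[b],0)
    s=((lab-(mi+mo)/2)@(mi-mo))/((mi-mo)@(mi-mo))*2; s=np.clip(s,-1,1)
    def cost(v):
        m=cv2.GaussianBlur(sil(c,np.array(v)/1e3).astype(np.float32),(3,3),0); return -((2*m-1)*s*d).sum()
    q=np.array(q0)*1e3
    for st in((6,6,50),(3,3,20),(1.5,1.5,10)):
        r=minimize(cost,q,method="Nelder-Mead",options=dict(initial_simplex=[q,q+[st[0],0,0],q+[0,st[1],0],q+[0,0,st[2]]]));q=r.x
    return (q/1e3).round(4),(-r.fun/d.sum()).round(3),mi,mo
c,_=pickle.load(open("w1.pkl","rb"));im=cv2.imread("pics/w1.png")[:,:,::-1].copy()
for q0 in([.505,.40,-.15],[.5,.41,-.2]): print("w1",fit2(im,c,q0))
c,_=pickle.load(open("w6.pkl","rb"));im=cv2.imread("pics/w6.png")[:,:,::-1].copy()
for q0 in([.503,.403,-.178],[.5,.41,-.2],[.508,.395,-.15]): print("w6",fit2(im,c,q0))
t=ctrl.calibration("top");im=ctrl.grab_frame("top").copy();print("top",fit2(im,t,[.503,.403,-.178]))
```

```text
w1 (array([ 0.5033,  0.4056, -0.1814]), np.float64(0.77), array([193., 128., 125.]), array([122., 130., 134.]))
w1 (array([ 0.5033,  0.4063, -0.1775]), np.float64(0.769), array([193., 128., 125.]), array([119., 130., 134.]))
w6 (array([ 0.5046,  0.4008, -0.1713]), np.float64(0.773), array([190., 128., 125.]), array([117., 130., 134.]))
w6 (array([ 0.5046,  0.4007, -0.1738]), np.float64(0.796), array([189., 128., 126.]), array([124., 129., 133.]))
w6 (array([ 0.5046,  0.4008, -0.1707]), np.float64(0.769), array([190., 128., 126.]), array([120., 130., 133.]))
top (array([ 0.5273,  0.4155, -0.2474]), np.float64(0.447), array([ 36., 137., 133.]), array([ 94., 132., 134.]))
```

Run:
```python
from kin import *
o=ctrl.get_obs();C=np.array([.5046,.4008,0])
p,R=tool_on(C,Rz(-.173),[-.030,0,.021],np.radians(20))
print(p,R[:,2]);print(rows(o,p-R[:,2]*.09,R,12))
```

```text
[0.46874751 0.40706511 0.00342775] [-0.33691474  0.05887478 -0.93969262]
5.9 2.2 10.9 1.3 1.3 -7.4; 5.3 3.2 11 1.3 1.3 -7.4; 4.6 4.1 11 1.3 1.3 -7.4; 3.8 4.9 11 1.3 1.3 -7.4; 2.8 5.6 11 1.3 1.3 -7.4; 1.8 6.1 10.9 1.3 1.3 -7.5; 0.8 6.6 10.8 1.3 1.3 -7.4; -0.3 6.8 10.6 1.3 1.3 -7.5; -1.5 6.9 10.5 1.3 1.3 -7.4; -2.6 6.9 10.3 1.4 1.3 -7.5; -3.8 6.8 10 1.3 1.4 -7.4; -4.8 6.4 9.7 1.4 1.3 -7.5
```

jog_arm(increments="5.9 2.2 10.9 1.3 1.3 -7.4; 5.3 3.2 11 1.3 1.3 -7.4; 4.6 4.1 11 1.3 1.3 -7.4; 3.8 4.9 11 1.3 1.3 -7.4; 2.8 5.6 11 1.3 1.3 -7.4; 1.8 6.1 10.9 1.3 1.3 -7.5; 0.8 6.6 10.8 1.3 1.3 -7.4; -0.3 6.8 10.6 1.3 1.3 -7.5")

```text
time_s: 11.3
position: [0.4863, 0.38, 0.1315]
orientation: [0.34, 0.932, 0.012, -0.122]
force: [-0.6, -1.2, -0.4]
grip_width: 0.0839
gripper_force: 0.0
```

jog_arm(increments="-1.5 6.9 10.5 1.3 1.3 -7.4; -2.6 6.9 10.3 1.4 1.3 -7.5; -3.8 6.8 10 1.3 1.4 -7.4; -4.8 6.4 9.7 1.4 1.3 -7.5; 0 0 0 0 0 0; 0 0 0 0 0 0", fingers=85)

```text
time_s: 11.9
position: [0.4992, 0.4016, 0.0882]
orientation: [0.087, 0.981, 0.015, -0.172]
force: [0.1, 0.4, -0.9]
grip_width: 0.0849
gripper_force: 0.0
```

Run:
```python
from kin import *
o=ctrl.get_obs();C=np.array([.5046,.4008,0])
p,R=tool_on(C,Rz(-.173),[-.030,0,.021],np.radians(20))
print(o["time_s"],o["position"],o["grip_width"]);print(rows(o,p,R,5))
```

```text
11.9 [0.49924474 0.40161807 0.08824075] 0.08489863887665702
0 0 18.1 0 0 0; 0.1 0 18 0 0 0; 0 0 18.1 0 0 -0.1; 0.1 0.1 18 0 0 0; 0 0 18.1 0 0.1 -0.1
```

jog_arm(increments="0 0 20 0 0 0; 0 0 25 0 0 0; 0 0 20 0 0 0; 0 0 12 0 0 0; 0 0 7 0 0 0; 0 0 4 0 0 0; 0 0 2 0 0 0; 0 0 0 0 0 0")

```text
time_s: 12.7
position: [0.4702, 0.4069, 0.0051]
orientation: [0.086, 0.981, 0.015, -0.171]
force: [0.1, -0.1, 0.2]
grip_width: 0.0851
gripper_force: 0.0
```

jog_arm(increments="0 0 0 0 0 0; 0 0 0 0 0 0; 0 0 0 0 0 0; 0 0 0 0 0 0; 0 0 0 0 0 0; 0 0 0 0 0 0", fingers=30)

```text
time_s: 13.3
position: [0.4706, 0.407, 0.0056]
orientation: [0.085, 0.981, 0.016, -0.171]
force: [1.5, -0.2, 5.7]
grip_width: 0.0626
gripper_force: 66.6
```

Run:
```python
from log import *
log();cv2.imwrite("pics/w7.png",ctrl.grab_frame("wrist")[:,:,::-1])
```

jog_arm(increments="2 0 -6 0 0 0; 5 0 -14 0 0 0; 10 0 -28 0 0 0; 14 0 -38 0 0 0; 14 0 -38 0 0 0; 14 0 -38 0 0 0; 7 0 -19 0 0 0; 0 0 0 0 0 0")

```text
time_s: 14.15
position: [0.4703, 0.4074, 0.2016]
orientation: [0.085, 0.982, 0.017, -0.169]
force: [-0.2, -0.5, -2.1]
grip_width: 0.0624
gripper_force: 66.6
```

```bash
cat > cmp.py <<'E'
import cv2,sys
A=cv2.imread(sys.argv[1],0);B=cv2.imread(sys.argv[2],0)
o=cv2.SIFT_create(800);ka,da=o.detectAndCompute(A,None);kb,db=o.detectAndCompute(B,None)
import numpy as np
m=[a for a,b in cv2.BFMatcher().knnMatch(da,db,k=2) if a.distance<.75*b.distance]
P=np.array([ka[i.queryIdx].pt for i in m]);Q=np.array([kb[i.trainIdx].pt for i in m]);d=Q-P
s=np.hypot(*d.T)<20
for p,v in sorted(set(zip(map(tuple,P[s].round()),map(tuple,d[s].round(1))))): print(p,v,end="; ")
E
python3 - <<'E'
from kin import *
o=log();cv2.imwrite("pics/w8.png",ctrl.grab_frame("wrist")[:,:,::-1])
print(o["time_s"],o["position"],o["force"],o["torque"],o["grip_width"])
p,R=tool_on(B,RF,[.018-.030,0,.070+.021],np.radians(20))
print(p,rows(o,p,R,10))
E
python3 cmp.py pics/w7.png pics/w8.png
```

```text
14.15 [0.4703263  0.40743927 0.20161405] [-0.24778385 -0.50158224 -2.12273245] [-0.06280679 -0.50393107 -0.00621464] 0.06241593246202814
[0.42951201 0.2218992  0.12503628] -1.8 -19 7.4 0 -3.8 -0.6; -1.1 -19 7.5 0 -3.7 -0.7; -0.3 -19 7.6 0 -3.8 -0.7; 0.4 -19 7.6 0 -3.7 -0.6; 1.1 -19 7.5 0.1 -3.8 -0.7; 1.8 -19 7.4 0 -3.7 -0.6; 2.5 -19 7.3 0.1 -3.8 -0.7; 3.1 -19 7.2 0 -3.7 -0.6; 3.8 -18.9 6.9 0.1 -3.8 -0.7; 4.5 -18.8 6.7 0 -3.7 -0.6
(np.float64(72.0), np.float64(379.0)) (np.float64(-0.4), np.float64(0.5)); (np.float64(74.0), np.float64(373.0)) (np.float64(-1.2), np.float64(1.5)); (np.float64(78.0), np.float64(376.0)) (np.float64(0.2), np.float64(-0.2)); (np.float64(161.0), np.float64(298.0)) (np.float64(0.4), np.float64(-0.3)); (np.float64(170.0), np.float64(285.0)) (np.float64(0.7), np.float64(-0.4)); (np.float64(172.0), np.float64(300.0)) (np.float64(0.8), np.float64(-0.2)); (np.float64(174.0), np.float64(306.0)) (np.float64(0.4), np.float64(0.1)); (np.float64(184.0), np.float64(268.0)) (np.float64(-0.4), np.float64(0.5)); (np.float64(188.0), np.float64(317.0)) (np.float64(0.2), np.fl
[... 3877 characters left out ...]
, np.float64(2.4)); (np.float64(375.0), np.float64(307.0)) (np.float64(-0.1), np.float64(0.5)); (np.float64(376.0), np.float64(267.0)) (np.float64(0.1), np.float64(-0.0)); (np.float64(379.0), np.float64(313.0)) (np.float64(0.2), np.float64(0.1)); (np.float64(380.0), np.float64(305.0)) (np.float64(0.1), np.float64(0.9)); (np.float64(386.0), np.float64(301.0)) (np.float64(-1.0), np.float64(0.6)); (np.float64(403.0), np.float64(214.0)) (np.float64(-0.2), np.float64(0.3)); (np.float64(464.0), np.float64(312.0)) (np.float64(1.0), np.float64(0.2)); (np.float64(470.0), np.float64(349.0)) (np.float64(-0.6), np.float64(-1.2)); (np.float64(522.0), np.float64(351.0)) (np.float64(7.6), np.float64(6.9));
```

```bash
cat > held.py <<'E'
from kin import *
G=[x for x in pickle.load(open("L.pkl","rb")) if abs(x[1][2]-.0056)<.003][-1]
A=Ro.from_quat(G[2]).as_matrix();CR=Rz(-.173);CP=np.array([.5046,.4008,0])
# cover seen from tool
RR=A.T@CR;PR=A.T@(CP-np.array(G[1]));PR[1]-= 0
def target(x,y,z):
    Rt=RF@RR.T; return B+RF@[x,y,z]-Rt@PR, Rt
def cover(o):
    a=Ro.from_quat(o["orientation"]).as_matrix();return (RF.T@(o["position"]+a@PR-B)*1e3).round(1),np.degrees(Ro.from_matrix(RF.T@a@RR).as_rotvec()).round(2)
E
python3 - <<'E'
from held import *
o=ctrl.get_obs();print(G,cover(o))
p,R=target(.05,0,.105);print(p,rows(o,p,R,10));print(ik(p,R,[.3,-.7,-.8,1,-.1,.3])[2].min())
E
```

```text
([np.float64(0.4087555792762438), np.float64(0.5911980146434511), np.float64(0.22931746324674815), np.float64(1.4998203696173826), np.float64(0.18849497256679876), np.float64(0.5546840738717935)], [np.float64(0.4705951360536584), np.float64(0.4070100127132484), np.float64(0.0055623155650976405)], [np.float64(0.08541334640920896), np.float64(0.9814340257454062), np.float64(0.01566458114170794), np.float64(-0.17101588891679237)]) (array([ 73.3, 183.3,  88.4]), array([-2.07, 37.9 , -6.12]))
[0.43331677 0.22192728 0.17512626] -0.4 -18.9 2.3 0 -3.8 -0.7; 0 -18.9 2.3 0 -3.8 -0.6; 0.3 -18.9 2.3 0 -3.8 -0.7; 0.7 -18.9 2.3 0 -3.8 -0.6; 1.1 -18.8 2.2 0 -3.8 -0.7; 1.4 -18.8 2.2 0 -3.8 -0.6; 1.8 -18.8 2.1 0 -3.8 -0.7; 2.1 -18.8 1.9 0 -3.8 -0.6; 2.5 -18.8 1.8 0.1 -3.7 -0.7; 2.8 -18.8 1.6 0 -3.8 -0.6
0.18244704601841888
```

jog_arm(increments="-0.4 -18.9 2.3 0 -3.8 -0.7; 0 -18.9 2.3 0 -3.8 -0.6; 0.3 -18.9 2.3 0 -3.8 -0.7; 0.7 -18.9 2.3 0 -3.8 -0.6; 1.1 -18.8 2.2 0 -3.8 -0.7; 1.4 -18.8 2.2 0 -3.8 -0.6; 1.8 -18.8 2.1 0 -3.8 -0.7; 2.1 -18.8 1.9 0 -3.8 -0.6")

```text
time_s: 15.0
position: [0.4385, 0.2576, 0.1759]
orientation: [0.042, 0.995, -0.001, 0.092]
force: [0.3, 0.1, -1.9]
grip_width: 0.0626
gripper_force: 66.8
```

jog_arm(increments="2.5 -18.8 1.8 0.1 -3.7 -0.7; 2.8 -18.8 1.6 0 -3.8 -0.6; 0 0 0 0 0 0; 0 0 0 0 0 0; 0 0 0 0 0 0")

```text
time_s: 15.5
position: [0.4326, 0.2218, 0.1734]
orientation: [0.031, 0.987, -0.004, 0.156]
force: [0.4, 0.4, -2.8]
grip_width: 0.063
gripper_force: 66.8
```

Run:
```python
from held import *
o=log();print(o["time_s"],o["position"],cover(o),o["force"],o["torque"])
cv2.imwrite("pics/w9.png",ctrl.grab_frame("wrist")[:,:,::-1])
p,R=target(.018,0,.05);print(rows(o,p,R,6));print(ik(p,R,[.3,-.7,-.8,1,-.1,.3])[2].min())
A8=cv2.imread("pics/w8.png",0);B9=cv2.imread("pics/w9.png",0)
for (x,y) in((376,267),(403,214),(345,258),(228,270)):
    t=A8[y-15:y+15,x-15:x+15];m=cv2.matchTemplate(B9[y-35:y+35,x-35:x+35],t,cv2.TM_CCOEFF_NORMED);_,v,_,l=cv2.minMaxLoc(m);print(x,y,round(v,2),l[0]-20,l[1]-20)
```

```text
15.5 [0.4326186  0.22181211 0.1733793 ] (array([ 48.4,  -0.2, 103.9]), array([-0.07,  0.23, -0.01])) [ 0.42897071  0.41820221 -2.77673611] [0.03127125 0.48061259 0.03051455]
1.7 0 10.2 0 0 0; 1.7 0 10.2 0 0 0; 1.7 0 10.2 0 -0.1 0; 1.7 0 10.2 0 0 0; 1.7 0.1 10.2 0 -0.1 0; 1.6 0 10.2 -0.1 0 0
0.20996209869411897
376 267 0.89 0 1
403 214 0.95 0 0
345 258 0.96 0 0
228 270 0.99 0 0
```

jog_arm(increments="2 0 10 0 0 0; 2 0 10 0 0 0; 2 0 10 0 0 0; 2 0 10 0 -0.1 0; 1 0 10 0 -0.1 0; 1 0 10 0 0 0; 0 0 0 0 0 0; 0 0 0 0 0 0")

```text
time_s: 16.35
position: [0.4416, 0.2209, 0.1137]
orientation: [0.031, 0.987, -0.005, 0.159]
force: [0.1, -0.8, -2.8]
grip_width: 0.0622
gripper_force: 66.8
```

Run:
```python
from held import *
o=log();print(o["time_s"],o["position"],cover(o),o["force"],o["torque"])
p,R=target(.0105,0,.008);print(rows(o,p,R,8))
```

```text
16.35 [0.44161764 0.22094822 0.11366465] (array([18.7, -0.5, 51.5]), array([-0.08, -0.04, -0.  ])) [ 0.11685333 -0.79288717 -2.80674426] [0.05584031 0.58924079 0.04766313]
-0.9 0.1 5.5 0 0 0; -0.9 0 5.5 0 0 0; -0.9 0.1 5.4 0 0 0; -0.8 0 5.5 0 0 0; -0.9 0.1 5.4 0 0 0; -0.8 0 5.5 0 0 0; -0.9 0.1 5.4 0 0 0; -0.8 0 5.5 -0.1 0 0
```

jog_arm(increments="-1 0.1 5.5 0 0 0; -1 0 5.5 0 0 0; -1 0.1 5.5 0 0 0; -0.8 0 5.5 0 0 0; 0 0 0 0 0 0")

```text
time_s: 16.85
position: [0.4519, 0.2203, 0.0929]
orientation: [0.031, 0.987, -0.005, 0.158]
force: [-0.2, -0.1, -2.8]
grip_width: 0.0625
gripper_force: 66.9
```

jog_arm(increments="-0.9 0.1 5.5 0 0 0; -0.8 0 5.5 0 0 0; -0.8 0.1 5.5 0 0 0; -0.8 0 5 0 0 0; 0 0 0 0 0 0")

```text
time_s: 17.35
position: [0.4617, 0.22, 0.0737]
orientation: [0.031, 0.987, -0.005, 0.158]
force: [-0.1, 0.5, -3.3]
grip_width: 0.0624
gripper_force: 66.9
```

Run:
```python
from held import *
o=log();print(o["time_s"],o["position"],cover(o),o["force"],o["torque"],o["grip_width"])
p,R=target(.0105,0,0);print(rows(o,p,R,4))
```

```text
17.35 [0.46173933 0.21996965 0.0736942 ] (array([10. , -0.2,  7.5]), array([-0.1 ,  0.02,  0.  ])) [-0.07159623  0.49823228 -3.27957467] [ 0.06303708  0.54723042 -0.0250552 ] 0.06244556011037721
-0.8 0 1.7 0 0 0; -0.7 0.1 1.7 0 0 0; -0.8 0 1.8 0 0 0; -0.7 0.1 1.7 -0.1 0 0
```

jog_arm(increments="-0.7 0 1.9 0 0 0; -0.7 0 1.9 0 0 0; 0 0 0 0 0 0")

```text
time_s: 17.65
position: [0.4628, 0.2201, 0.0726]
orientation: [0.031, 0.987, -0.005, 0.157]
force: [-28.2, -3.2, 21.7]
grip_width: 0.0626
gripper_force: 70.3
```

jog_arm(increments="-0.7 0 1.9 0 0 0; 0 0 0 0 0 0; 0 0 0 0 0 0")

```text
time_s: 17.95
position: [0.4629, 0.2201, 0.0724]
orientation: [0.03, 0.987, -0.005, 0.156]
force: [-53.5, -8.2, 47.7]
grip_width: 0.0626
gripper_force: 73.7
```

jog_arm(increments="-0.5 0 1.4 0 0 0; 0 0 0 0 0 0; 0 0 0 0 0 0")

```text
time_s: 18.25
position: [0.4629, 0.2201, 0.0724]
orientation: [0.03, 0.987, -0.005, 0.156]
force: [-71.8, -11.5, 67.0]
grip_width: 0.0624
gripper_force: 76.2
```

Run:
```python
from held import *
o=log();print(o["time_s"],o["position"],cover(o),o["force"],o["torque"],o["grip_width"])
```

```text
18.25 [0.46294898 0.2200923  0.07235968] (array([10.1,  0.1,  5.6]), array([-0.12,  0.29,  0.15])) [-71.83701597 -11.47745727  66.99628305] [-2.08689587  9.85188095 -1.63020157] 0.06239636887531396
```

jog_arm(increments="1.6 0 -4.3 0 0 0; 0 0 0 0 0 0; 0 0 0 0 0 0")

```text
time_s: 18.55
position: [0.4628, 0.2201, 0.0727]
orientation: [0.031, 0.987, -0.005, 0.158]
force: [-13.5, -1.3, 7.3]
grip_width: 0.0625
gripper_force: 68.4
```

jog_arm(increments="1.9 0 0.7 0 0 0; 0 0 0 0 0 0; 0 0 0 0 0 0")

```text
time_s: 18.85
position: [0.4628, 0.2201, 0.0727]
orientation: [0.031, 0.987, -0.005, 0.16]
force: [-7.6, -2.0, 9.4]
grip_width: 0.0626
gripper_force: 68.3
```

Run:
```python
from held import *
o=log();f=np.array(o["force"]);print(o["time_s"],cover(o),"Fface",(RF.T@f).round(1),o["torque"].round(2),o["grip_width"])
```

```text
18.85 (array([10.2,  0. ,  6.1]), array([-0.09, -0.16, -0.  ])) Fface [-0.1 -2.4 12. ] [-0.6   1.4  -0.37] 0.06258606354532038
```

jog_arm(increments="1.9 0 0.7 0 0 0; 0 0 0 0 0 0; 0 0 0 0 0 0")

```text
time_s: 19.15
position: [0.4624, 0.2203, 0.0723]
orientation: [0.031, 0.986, -0.005, 0.161]
force: [-3.9, -1.8, 8.2]
grip_width: 0.0623
gripper_force: 68.1
```

Run:
```python
from held import *
o=log();f=np.array(o["force"]);print(o["time_s"],cover(o),"Fface",(RF.T@f).round(1),o["torque"].round(2),o["grip_width"])
```

```text
19.15 (array([9.7, 0.2, 6.2]), array([-0.07, -0.3 , -0.02])) Fface [ 2.1 -2.   8.8] [-0.57  0.62 -0.27] 0.062306875870969836
```

jog_arm(increments="1.9 0 0.7 0 0 0; 0 0 0 0 0 0; 0 0 0 0 0 0")

```text
time_s: 19.45
position: [0.461, 0.2206, 0.0712]
orientation: [0.031, 0.986, -0.004, 0.161]
force: [-2.9, -0.5, 8.4]
grip_width: 0.0628
gripper_force: 68.1
```

Run:
```python
from held import *
o=log();f=np.array(o["force"]);print(o["time_s"],cover(o),"Fface",(RF.T@f).round(1),o["torque"].round(2),o["grip_width"])
```

```text
19.45 (array([7.9, 0.4, 6.2]), array([-0.05, -0.32, -0.03])) Fface [ 2.9 -0.7  8.3] [-0.44  0.43 -0.18] 0.06277260042978049
```

jog_arm(increments="1.9 0 0.7 0 0 0; 1.9 0 0.7 0 0 0; 0 0 0 0 0 0; 0 0 0 0 0 0")

```text
time_s: 19.85
position: [0.458, 0.221, 0.0688]
orientation: [0.031, 0.986, -0.004, 0.161]
force: [-2.4, 0.7, 8.2]
grip_width: 0.0623
gripper_force: 68.0
```

```bash
cat > st.py <<'E'
from held import *
o=log();f=np.array(o["force"]);print(o["time_s"],cover(o),"Fface",(RF.T@f).round(1),o["torque"].round(2),o["grip_width"])
E
python3 st.py
```

```text
19.85 (array([4. , 0.6, 6.3]), array([-0.02, -0.34, -0.03])) Fface [3.2 0.6 8. ] [-0.35  0.39 -0.11] 0.06225775267288593
```

jog_arm(increments="1.9 0 0.7 0 0 0; 1.9 0 0.7 0 0 0; 0 0 0 0 0 0; 0 0 0 0 0 0")

```text
time_s: 20.25
position: [0.4577, 0.221, 0.0689]
orientation: [0.032, 0.986, -0.004, 0.164]
force: [6.0, -1.9, 12.4]
grip_width: 0.0624
gripper_force: 68.2
```

```bash
python3 st.py
```

```text
20.25 (array([3.9, 0.5, 6.7]), array([-0.05, -0.71, -0.1 ])) Fface [12.5 -1.6  6. ] [-0.88 -1.48 -0.18] 0.06242755791903166
```

jog_arm(increments="-1 0 -2.3 0 0 0; 1 0 -3 0 0 0; 0 0 0 0 0 0; 0 0 0 0 0 0")

```text
time_s: 20.65
position: [0.455, 0.221, 0.0717]
orientation: [0.032, 0.986, -0.004, 0.163]
force: [12.5, -0.4, -1.9]
grip_width: 0.0626
gripper_force: 70.3
```

```bash
python3 st.py
```

```text
20.65 (array([ 3.5,  0.4, 10.5]), array([-0.05, -0.56, -0.1 ])) Fface [ 8.7  0.4 -9.2] [-0.18 -2.34  0.06] 0.06256902685351994
```

jog_arm(increments="-0.5 0 -2.4 0 0 0; 0 0 0 0 0 0; 0 0 0 0 0 0")

```text
time_s: 20.95
position: [0.453, 0.2211, 0.0723]
orientation: [0.031, 0.986, -0.004, 0.161]
force: [10.2, 0.8, -8.3]
grip_width: 0.0624
gripper_force: 71.3
```

```bash
python3 st.py
```

```text
20.95 (array([ 2.3,  0.3, 12. ]), array([-0.03, -0.33, -0.05])) Fface [  2.8   1.5 -12.8] [ 0.22 -1.61  0.33] 0.062402802094659565
```

```bash
cat > rot.py <<'E'
import cv2,numpy as np
from workcell import ctrl
import sys
n=sys.argv[1];I=cv2.cvtColor(ctrl.grab_frame("wrist"),cv2.COLOR_RGB2GRAY);cv2.imwrite(f"pics/{n}.png",I)
A8=cv2.imread("pics/w9.png",0)
for (x,y) in((376,267),(403,214),(345,258),(228,270),(300,200),(200,200),(380,240)):
    t=A8[y-15:y+15,x-15:x+15];m=cv2.matchTemplate(I[y-45:y+45,x-45:x+45],t,cv2.TM_CCOEFF_NORMED);_,v,_,l=cv2.minMaxLoc(m);print(x,y,round(v,2),l[0]-30,l[1]-30,end="; ")
E
python3 rot.py w10
```

```text
376 267 0.98 0 0; 403 214 0.72 23 21; 345 258 0.95 0 2; 228 270 0.96 0 2; 300 200 0.84 -30 -16; 200 200 0.4 -26 16; 380 240 0.99 -3 -4;
```

```bash
cat > vis.py <<'E'
from held import *
import sys
# camera pose fixed in the tool: use calibration now
o=ctrl.get_obs();c=ctrl.calibration("wrist");I=cv2.cvtColor(ctrl.grab_frame("wrist"),cv2.COLOR_RGB2GRAY)
A8=cv2.imread("pics/w9.png",0)
a=Ro.from_quat(o["orientation"]).as_matrix()
P=np.array([[28,21,5],[28,-21,5],[28,35,5],[28,-35,5],[66,60,5],[66,-60,5],[57,0,5],[66,30,5],[66,-30,5],[-12,10,5],[-12,-10,5],[-62,60,5],[-62,-60,5]])/1e3
uv=proj(c,(P@RR.T+PR)@a.T+o["position"])
for p,(u,v) in zip(P,uv):
    x,y=int(round(u)),int(round(v)); h=12
    if not(45<x<515 and 45<y<375): print((p*1e3).astype(int),"out",x,y);continue
    t=A8[y-h:y+h,x-h:x+h];w=I[y-h-20:y+h+20,x-h-20:x+h+20]
    m=cv2.matchTemplate(w,t,cv2.TM_CCOEFF_NORMED);_,s,_,l=cv2.minMaxLoc(m);print((p*1e3).astype(int),(x,y),round(s,2),l[0]-20,l[1]-20)
E
python3 vis.py
```

```text
[28 21  5] out 326 406
[ 28 -21   5] out 236 406
[28 35  5] out 356 405
[ 28 -35   5] out 206 406
[66 60  5] out 410 487
[ 66 -60   5] out 152 487
[57  0  5] out 281 469
[66 30  5] out 346 488
[ 66 -30   5] out 216 488
[-12  10   5] (302, 319) 0.59 15 4
[-12 -10   5] (260, 319) 0.48 1 14
[-62  60   5] (406, 213) 0.57 20 10
[-62 -60   5] (155, 213) 0.62 -20 -20
```

Run:
```python
from held import *
o=ctrl.get_obs();c=ctrl.calibration("wrist");I=cv2.cvtColor(ctrl.grab_frame("wrist"),cv2.COLOR_RGB2GRAY);W=cv2.imread("pics/w9.png",0)
a=Ro.from_quat(o["orientation"]).as_matrix()
T=lambda P:proj(c,(np.array(P)/1e3@RR.T+PR)@a.T+o["position"]).round(1)
print("cover edge",T([[-62,35,5],[-62,-35,5],[-62,60,5],[-70,35,3],[-70,56,3],[-70,35,0]]).tolist())
for dz in (0,.006):
  for dx in(0,.0039): print("lip",dz,dx,proj(c,B+np.array([[-64,35,9],[-64,35,6],[-70,35,9],[-64,60,9]])/1e3@RF.T+RF@[dx,0,dz]).round(1).tolist())
for nm,x0 in(("y+",350),("y-",200)):
    print(nm,"w9",W[180:250,x0:x0+12].mean(1).astype(int).tolist());print("now",I[150:250,x0:x0+12].mean(1).astype(int).tolist())
```

```text
cover edge [[354.0, 212.5], [207.4, 212.6], [406.0, 212.5], [352.9, 196.3], [395.9, 196.3], [351.6, 196.9]]
lip 0 0 [[349.7, 204.8], [348.5, 205.2], [349.6, 192.9], [399.3, 204.8]]
lip 0 0.0039 [[349.8, 212.6], [348.6, 212.9], [349.7, 200.6], [399.5, 212.5]]
lip 0.006 0 [[352.3, 203.9], [351.0, 204.4], [352.2, 191.5], [403.7, 203.8]]
lip 0.006 0.0039 [[352.4, 212.0], [351.1, 212.3], [352.3, 199.6], [403.9, 211.9]]
y+ w9 [179, 179, 179, 176, 174, 175, 176, 177, 179, 181, 182, 182, 182, 183, 173, 151, 154, 168, 160, 148, 145, 146, 146, 146, 144, 142, 141, 136, 133, 132, 133, 131, 130, 130, 130, 130, 131, 130, 131, 130, 130, 130, 130, 130, 131, 131, 130, 130, 130, 132, 130, 131, 131, 130, 129, 130, 130, 130, 129, 130, 129, 130, 129, 129, 131, 130, 129, 130, 131, 130]
now [85, 85, 84, 92, 102, 104, 103, 102, 103, 104, 106, 105, 106, 104, 104, 104, 104, 102, 101, 101, 103, 103, 100, 102, 102, 103, 103, 102, 118, 166, 218, 244, 239, 208, 195, 201, 209, 210, 207, 211, 214, 216, 213, 199, 191, 188, 186, 183, 173, 164, 158, 155, 146, 143, 143, 143, 143, 144, 144, 142, 136, 133, 138, 141, 140,
[... 333 characters left out ...]
133, 134, 135, 134, 134, 135, 134, 135, 134, 134, 135, 134, 135, 134, 136, 134, 134, 135, 135, 135, 135, 134, 134, 135, 135, 135, 134, 135, 135, 134, 134, 135, 135, 134, 134, 134, 136, 134, 134, 134]
now [69, 71, 76, 90, 100, 102, 102, 102, 102, 103, 102, 102, 103, 101, 102, 101, 102, 103, 103, 102, 103, 104, 103, 103, 104, 103, 103, 101, 103, 119, 135, 139, 138, 139, 139, 142, 145, 146, 148, 148, 148, 152, 151, 152, 151, 148, 146, 145, 144, 143, 142, 142, 142, 141, 142, 141, 143, 143, 142, 138, 131, 135, 142, 144, 143, 142, 141, 142, 142, 141, 142, 142, 142, 143, 142, 141, 143, 142, 142, 142, 143, 142, 143, 143, 143, 144, 143, 142, 143, 143, 143, 142, 143, 142, 142, 143, 143, 142, 143, 141]
```

jog_arm(increments="-1.7 0 2.5 0 0 0; -1.8 0 2.5 0 0 0; 0 0 0 0 0 0; 0 0 0 0 0 0")

```text
time_s: 21.5
position: [0.4569, 0.2208, 0.0691]
orientation: [0.031, 0.987, -0.004, 0.16]
force: [-2.4, -1.4, 7.5]
grip_width: 0.0627
gripper_force: 73.6
```

```bash
python3 st.py; python3 -c "
from kin import *
o=ctrl.get_obs();print(o['joint_pos'].round(2))"
```

```text
21.5 (array([3.3, 0.3, 7. ]), array([-0.06, -0.2 , -0.04])) Fface [ 2.8 -1.5  7.3] [-0.21  0.62 -0.28] 0.06271398410576356
[ 0.25 -0.56 -0.81  1.01 -0.1   0.3 ]
```

jog_arm(increments="0 0 0 0 0 0; 0 0 0 0 0 0; 0 0 0 0 0 0; 0 0 0 0 0 0; 0 0 -8 0 0 0; 0 0 -20 0 0 0; 0 0 -30 0 0 0; 0 0 -30 0 0 0", fingers=85)

```text
time_s: 22.3
position: [0.4274, 0.2221, 0.1521]
orientation: [0.031, 0.987, -0.005, 0.159]
force: [0.6, 0.8, 0.0]
grip_width: 0.085
gripper_force: 0.0
```

```bash
cat > wing.py <<'E'
from kin import *
BW=B+RF@[.0036,.0003,.0064]
def wpose(th,z,gy,dx):
    R=RF@Rz(-th)@Ro.from_euler('yx',[gy,dx],degrees=True).as_matrix()@TW
    return BW+RF@[.028,0,z]+R[:,2]*GP,R
def wstate(o):
    a=Ro.from_quat(o["orientation"]).as_matrix()
    g=RF.T@(o["position"]-a[:,2]*GP-BW)*1e3; return g.round(1),np.degrees(Ro.from_matrix((RF@TW).T@a).as_rotvec()).round(1),(RF.T@o["force"]).round(1)
E
python3 - <<'E'
from wing import *
o=log();print(o["time_s"],o["position"],o["force"],o["joint_pos"].round(2),wstate(o))
c=ctrl.calibration("wrist");I=ctrl.grab_frame("wrist");cv2.imwrite("pics/w11.png",I[:,:,::-1]);pickle.dump((c,o),open("w11.pkl","wb"))
for gy,dx in((0,-4),(0,-6),(0,-8),(3,-7),(-3,-8)):
    print(gy,dx,[ik(*wpose(np.radians(t),z,gy,dx),[.3,-.8,-.9,.9,-.2,.3+np.radians(t)])[2].min().round(2) for t in(0,30,60,83,100) for z in(.033,.046)])
print([ik(*wpose(0,z,g,-6),[.3,-.8,-.9,.9,-.2,.3])[2].min().round(2) for z in(.06,.08) for g in(0,10)])
E
```

```text
22.3 [0.42741715 0.22212614 0.15208   ] [0.58032934 0.79257698 0.01595077] [ 0.27 -0.68 -0.74  1.21 -0.1   0.32] (array([ -0.7,  -0.2, 107.2]), array([-0. , 19.7,  0.1]), array([ 0.4,  0.8, -0.3]))
0 -4 [np.float64(0.02), np.float64(-0.01), np.float64(0.05), np.float64(0.02), np.float64(0.06), np.float64(0.02), np.float64(0.04), np.float64(0.0), np.float64(0.02), np.float64(-0.02)]
0 -6 [np.float64(0.07), np.float64(0.03), np.float64(0.11), np.float64(0.08), np.float64(0.11), np.float64(0.08), np.float64(0.09), np.float64(0.06), np.float64(0.06), np.float64(0.02)]
0 -8 [np.float64(0.11), np.float64(0.08), np.float64(0.17), np.float64(0.14), np.float64(0.17), np.float64(0.14), np.float64(0.14), np.float64(0.11), np.float64(0.1), np.float64(0.06)]
3 -7 [np.float64(0.15), np.float64(0.12), np.float64(0.16), np.float64(0.13), np.float64(0.13), np.float64(0.1), np.float64(0.07), np.float64(0.04), np.float64(0.02), np.float64(-0.02)]
-3 -8 [np.float64(0.06), np.float64(0.02), np.float64(0.15), np.float64(0.12), np.float64(0.19), np.float64(0.16), np.float64(0.18), np.float64(0.15), np.float64(0.16), np.float64(0.13)]
[np.float64(0.0), np.float64(0.21), np.float64(-0.04), np.float64(0.17)]
```

Run:
```python
from wing import *
o=ctrl.get_obs();p,R=wpose(0,.075,12,-7);print(rows(o,p,R,6),ik(p,R,o["joint_pos"])[2].min())
```

```text
-6.2 -0.5 4.3 1.1 -1.2 0.3; -6.1 -0.4 4.4 1.2 -1.2 0.3; -6.1 -0.2 4.6 1.1 -1.2 0.3; -5.9 -0.1 4.7 1.2 -1.3 0.3; -5.9 0 4.8 1.1 -1.2 0.3; -5.7 0.1 4.9 1.2 -1.3 0.3 0.2375374842402277
```

jog_arm(increments="-6.2 -0.5 4.3 1.1 -1.2 0.3; -6.1 -0.4 4.4 1.2 -1.2 0.3; -6.1 -0.2 4.6 1.1 -1.2 0.3; -5.9 -0.1 4.7 1.2 -1.3 0.3; -5.9 0 4.8 1.1 -1.2 0.3; -5.7 0.1 4.9 1.2 -1.3 0.3; 0 0 0 0 0 0; 0 0 0 0 0 0", fingers=40)

```text
time_s: 23.15
position: [0.471, 0.2167, 0.1376]
orientation: [0.055, 0.972, -0.063, 0.219]
force: [0.9, 0.0, -0.1]
grip_width: 0.0397
gripper_force: 0.0
```

Run:
```python
from wing import *
o=log();print(o["time_s"],wstate(o),o["grip_width"]);p,R=wpose(0,.036,0,-7);print(rows(o,p,R,7))
c=ctrl.calibration("wrist");I=ctrl.grab_frame("wrist");cv2.imwrite("pics/w12.png",I[:,:,::-1]);pickle.dump((c,o),open("w12.pkl","wb"))
g=cv2.cvtColor(I,cv2.COLOR_RGB2GRAY)
F=lambda P:proj(c,BW+np.array(P)/1e3@RF.T).round(0).tolist()
print("fin top",F([[9,4.5,41],[9,-4.5,41],[47,4.5,41],[47,-4.5,41]]),"handle",F([[-36,32,31],[-36,-32,31],[-24,32,31],[-24,-32,31]]),"lip",F([[-64,63.7,9],[-64,-63.7,9]]),"slot",F([[-12,10,5],[-12,-10,5]]))
for r in (150,190,220,250,280,310,340): print(r,g[r,150:420:6].tolist())
```

```text
23.15 (array([22.7, -0.7, 69.3]), array([ 7.1, 12.4,  0.6]), array([ 0.6,  0.1, -0.6])) 0.03970768511067838
-2.3 0.7 4.4 0 -1.8 0; -2.2 0.7 4.4 0 -1.8 0; -2.1 0.7 4.5 0 -1.8 0; -1.9 0.7 4.6 0 -1.7 0; -1.8 0.7 4.6 0 -1.8 0.1; -1.6 0.7 4.7 -0.1 -1.7 0; -1.4 0.6 4.8 0 -1.8 0.1
fin top [[299.0, 247.0], [281.0, 247.0], [298.0, 322.0], [280.0, 321.0]] handle [[355.0, 157.0], [232.0, 158.0], [354.0, 181.0], [232.0, 181.0]] lip [[409.0, 110.0], [190.0, 115.0]] slot [[312.0, 202.0], [279.0, 202.0]]
150 [92, 92, 95, 93, 102, 122, 120, 117, 125, 119, 127, 121, 122, 121, 120, 122, 119, 112, 113, 110, 122, 113, 115, 121, 121, 122, 120, 123, 122, 121, 120, 117, 116, 132, 167, 169, 167, 167, 176, 175, 173, 171, 151, 173, 161]
190 [100, 98, 115, 107, 96, 122, 112, 167, 127, 124, 123, 120, 121, 122, 122, 117, 119, 125, 124, 124, 124, 121, 119, 123, 122, 116, 111, 116, 118, 127, 126, 124, 120, 174, 174, 175, 176, 176, 177, 174, 175, 175, 110, 175, 140]
220 [104, 114, 108, 102, 99, 163, 177, 171, 170, 171, 173, 173, 123, 144, 175, 171, 175, 171, 173, 173, 121, 120, 83, 82, 77, 85, 84, 131, 168, 175, 17
[... 209 characters left out ...]
 197, 210, 217, 185, 210, 57, 212, 214, 175, 176, 177, 177, 176, 177, 97, 176, 178]
280 [107, 91, 99, 101, 106, 127, 173, 173, 72, 26, 46, 83, 89, 16, 24, 210, 205, 201, 122, 99, 183, 175, 108, 114, 119, 49, 171, 175, 176, 39, 15, 24, 84, 88, 22, 17, 183, 177, 180, 178, 179, 178, 142, 178, 178]
310 [18, 100, 85, 67, 31, 24, 23, 26, 28, 26, 25, 27, 47, 10, 80, 176, 175, 171, 172, 171, 173, 176, 99, 112, 125, 73, 88, 179, 177, 180, 28, 32, 26, 27, 24, 31, 25, 27, 23, 27, 135, 177, 175, 47, 32]
340 [42, 46, 35, 43, 17, 21, 18, 22, 21, 12, 17, 25, 124, 137, 178, 179, 179, 179, 181, 182, 179, 181, 180, 179, 177, 170, 166, 154, 142, 123, 112, 48, 14, 37, 25, 30, 22, 22, 18, 30, 78, 75, 73, 72, 51]
```

jog_arm(increments="-2.3 0.7 4.4 0 -1.8 0; -2.2 0.7 4.4 0 -1.8 0; -2.1 0.7 4.5 0 -1.8 0; -1.9 0.7 4.6 0 -1.7 0; -1.8 0.7 4.6 0 -1.8 0.1; -1.6 0.7 4.7 -0.1 -1.7 0; -1.4 0.6 4.8 0 -1.8 0.1; 0 0 0 0 0 0")

```text
time_s: 24.0
position: [0.4989, 0.2153, 0.1163]
orientation: [0.05, 0.942, -0.068, 0.323]
force: [0.3, -0.5, -1.0]
grip_width: 0.0399
gripper_force: 0.0
```

```bash
cat > ws.py <<'E'
from wing import *
o=log();print(o["time_s"],wstate(o),o["torque"].round(2),o["grip_width"],o["joint_pos"].round(3))
E
python3 ws.py
```

```text
24.0 (array([27.5, -0.3, 35.8]), array([ 7. , -0.1,  0.1]), array([-0.3, -0.5, -1. ])) [ 0.16  0.62 -0.02] 0.03988754437135868 [ 0.375 -0.759 -0.97   0.788 -0.379  0.368]
```

jog_arm(increments="0 0 0 0 0 0; 0 0 0 0 0 0; 0 0 0 0 0 0; 0 0 0 0 0 0; 0 0 0 0 0 0", fingers=0)

```text
time_s: 24.5
position: [0.5, 0.2168, 0.1183]
orientation: [0.049, 0.942, -0.066, 0.324]
force: [-1.0, 5.0, 0.1]
grip_width: 0.0084
gripper_force: 58.3
```

```bash
python3 ws.py
```

```text
24.5 (array([29.4,  1.2, 36.8]), array([ 6.8, -0.1,  0.1]), array([-0.9,  4.9,  0.9])) [1.65 0.52 1.11] 0.008434576342702556 [ 0.376 -0.757 -0.966  0.789 -0.376  0.368]
```

jog_arm(increments="0 -0.4 -3 0 0 0; 0 -0.4 -3 0 0 0; 0 -0.4 -3 0 0 0; 0 -0.2 -2 0 0 0; 0 0 0 0 0 0; 0 0 0 0 0 0")

```text
time_s: 25.1
position: [0.4933, 0.2172, 0.1266]
orientation: [0.049, 0.942, -0.066, 0.324]
force: [8.9, 6.1, -7.1]
grip_width: 0.0083
gripper_force: 57.4
```

```bash
python3 ws.py
```

```text
25.1 (array([29.3,  1.1, 47.4]), array([ 6.8, -0.1,  0.1]), array([  2.4,   6.7, -10.8])) [ 2.02 -0.2   1.54] 0.008305569411464903 [ 0.383 -0.785 -0.966  0.818 -0.38   0.375]
```

```bash
cat >> wing.py <<'E'
def wp2(th,x,y,z,dx=-7):
    R=RF@Rz(-np.radians(th))@Ro.from_euler('x',dx,degrees=True).as_matrix()@TW
    return BW+RF@(np.array([x,y,z])/1e3)+R[:,2]*GP,R
def wrows(ks):
    """rows through list of (th,x,y,z), starting at the first"""
    p,R=wp2(*ks[0]);T=p.copy();A=R.copy();out=[]
    for k in ks[1:]:
        p,R=wp2(*k);d=np.round(A.T@(p-T)*1e3,1)+0;w=np.round(np.degrees(Ro.from_matrix(A.T@R).as_rotvec()),1)+0
        T=T+A@d/1e3;A=A@Ro.from_rotvec(np.radians(w)).as_matrix();out.append(" ".join(f"{v:g}" for v in [*d,*w]))
    return "; ".join(out)
E
python3 - <<'E'
from wing import *
t=np.arange(0,12)*7.5
print(wrows([(a,27.7+.3*a/82,-.3+1.1*min(a/40,1),46.8) for a in t]))
E
```

```text
0.3 0.2 0 0 0.9 7.4; 0.3 0.3 -0.1 0 0.9 7.5; 0.3 0.2 0 0 0.9 7.4; 0.3 0.2 0 0 1 7.5; 0.4 0.2 0 0 0.9 7.4; 0.3 0.1 0 0 0.9 7.5; 0.3 0 -0.1 0 0.9 7.4; 0.3 0.1 0 0 0.9 7.5; 0.3 0 0 0 0.9 7.4; 0.3 0.1 0 0 0.9 7.4; 0.2 0 0 0 1 7.5
```

jog_arm(increments="0.3 0.2 0 0 0.9 7.4; 0.3 0.3 -0.1 0 0.9 7.5; 0.3 0.2 0 0 0.9 7.4; 0.3 0.2 0 0 1 7.5; 0 0 0 0 0 0")

```text
time_s: 25.6
position: [0.4929, 0.2165, 0.1259]
orientation: [0.295, 0.907, 0.02, 0.3]
force: [9.0, -2.3, -5.9]
grip_width: 0.0085
gripper_force: 58.0
```

```bash
python3 ws.py
```

```text
25.6 (array([29.8,  0.2, 47.1]), array([ 6.9,  1.7, 30.4]), array([  3.5,  -1.7, -10.3])) [ 0.43 -0.76  0.31] 0.008548452590317028 [ 0.357 -0.73  -0.909  0.869 -0.332  0.897]
```

jog_arm(increments="0.4 0.2 0 0 0.9 7.4; 0.3 0.1 0 0 0.9 7.5; 0.3 0 -0.1 0 0.9 7.4; 0.3 0.1 0 0 0.9 7.5; 0 0 0 0 0 0")

```text
time_s: 26.1
position: [0.4922, 0.2161, 0.125]
orientation: [0.518, 0.809, 0.104, 0.257]
force: [7.4, -8.0, -6.1]
grip_width: 0.0087
gripper_force: 57.9
```

```bash
python3 ws.py
```

```text
26.1 (array([29.5, -0.9, 46.8]), array([ 6.5,  3.4, 60.4]), array([ 2.4, -7.5, -9.7])) [-1.16 -0.89 -0.61] 0.008730800359242506 [ 0.317 -0.728 -0.892  0.902 -0.26   1.39 ]
```

jog_arm(increments="0.3 0.1 0 0 0.9 7.4; 0.3 0.1 0 0 0.9 7.4; 0.3 0 0 0 1 7.5; 0 0 0 0 0 0; 0 0 0 0 0 0")

```text
time_s: 26.6
position: [0.4917, 0.2163, 0.1242]
orientation: [0.661, 0.701, 0.163, 0.213]
force: [6.2, -12.3, -7.3]
grip_width: 0.0085
gripper_force: 58.4
```

```bash
python3 ws.py
```

```text
26.6 (array([28.9, -1.6, 46.5]), array([ 6. ,  4.7, 82.6]), array([  1. , -11.9, -10.1])) [-2.16 -0.58 -1.26] 0.008473734423659353 [ 0.283 -0.757 -0.906  0.912 -0.197  1.744]
```

jog_arm(increments="0 0.4 3 0 0 0; 0 0.3 2 0 0 0; 0 0.1 1 0 0 0; 0 0 0 0 0 0")

```text
time_s: 27.0
position: [0.4954, 0.2161, 0.1196]
orientation: [0.661, 0.701, 0.163, 0.214]
force: [2.4, -14.6, -4.6]
grip_width: 0.0084
gripper_force: 58.4
```

```bash
python3 ws.py
```

```text
27.0 (array([29. , -1.6, 40.6]), array([ 6. ,  4.7, 82.5]), array([ -0.2, -14.4,  -5.7])) [-2.3  -0.32 -1.41] 0.008377575045209843 [ 0.28  -0.742 -0.905  0.897 -0.195  1.741]
```

jog_arm(increments="0 0 0 0 0 0; 0 0 0 0 0 0; 0 0 0 0 0 0; 0 0 0 0 0 0; 0 0 -5 0 0 0; 0 0 -8 0 0 0; 0 0 -8 0 0 0; 0 0 -8 0 0 0", fingers=28)

```text
time_s: 27.8
position: [0.48, 0.2205, 0.1461]
orientation: [0.659, 0.702, 0.166, 0.212]
force: [0.6, -0.1, 0.2]
grip_width: 0.028
gripper_force: 0.0
```

Run:
```python
from wing import *
o=log();print(o["time_s"],wstate(o),o["grip_width"],o["joint_pos"].round(2))
R=Ro.from_euler('z',0).as_matrix()
a=Ro.from_quat(o["orientation"]).as_matrix()
print(rows(o,o["position"]+[0,0,.11],a,5))
```

```text
27.8 (array([33. ,  1.7, 71.1]), array([ 5.6,  5. , 82.5]), array([ 0.6, -0.1, -0.2])) 0.02798851413688124 [ 0.3  -0.8  -0.89  0.97 -0.2   1.75]
-1.7 11.3 -18.8 0 0 0; -1.7 11.3 -18.8 0 0 0; -1.8 11.2 -18.8 0 0 0; -1.7 11.3 -18.8 0 0 0; -1.8 11.2 -18.9 0 0 0
```

jog_arm(increments="-1.7 11.3 -18.8 0 0 0; -1.7 11.3 -18.8 0 0 0; -1.7 11.3 -18.8 0 0 0; -1.7 11.3 -18.8 0 0 0; -1.7 11.3 -18.8 0 0 0; 0 0 0 0 0 0; 0 0 0 0 0 0; 0 0 0 0 0 0")

```text
time_s: 28.6
position: [0.48, 0.2205, 0.2541]
orientation: [0.66, 0.702, 0.165, 0.211]
force: [0.4, -0.3, 0.3]
grip_width: 0.0278
gripper_force: 0.0
```

Run:
```python
from wing import *
from scipy.optimize import minimize
o=log();c=ctrl.calibration("wrist");I=ctrl.grab_frame("wrist");cv2.imwrite("pics/w13.png",I[:,:,::-1])
print(o["time_s"],o["position"])
g=cv2.GaussianBlur(cv2.cvtColor(I,cv2.COLOR_RGB2GRAY),(3,3),0).astype(float)
F=lambda P:proj(c,BW+np.array(P,float)/1e3@RF.T)
print("fin",F([[28,0,44]]).round(),"handle",F([[-30,32,31],[-30,-32,31]]).round())
def box(x0,x1,y0,y1,z0,z1): return np.array([(x,y,z) for x in(x0,x1) for y in(y0,y1) for z in(z0,z1)],float)
def hull(P):
    m=np.zeros(g.shape,np.uint8);cv2.fillConvexPoly(m,cv2.convexHull(np.round(F(P)*8).astype(np.int32)),1,shift=3);return m
def wm(th,l,x,y):
    R=Rz(-th);a=box(-19,19,-4.5,4.5,11.5,41)@R.T;b=box(-25,25,-4,4,1.5,11.5)@R.T;s=np.array([28+x,y,l]);return hull(a+s)|hull(b+s)
def hm(x,y): return hull(box(-36,-24,-32,32,19,31)+[x,y,0])
s=np.clip((135-g)/40,-1,1)
def sc(m,d): return ((2.*m-1)*s*d).sum()/d.sum()
d=cv2.dilate(hm(0,0),np.ones((15,15)))
r=max(((sc(hm(x,y),d),x,y) for x in np.arange(-8,8.1,1) for y in np.arange(-6,6.1,1)));print("handle best",r)
d=cv2.dilate(wm(1.44,5,0,0),np.ones((21,21)))
for l in(0,2,3.5,5,7,8.5): print(l,max((sc(wm(t,l,x,y),d).round(3),round(t,2),x,y) for t in np.arange(1.2,1.7,.04) for x in(-2,0,2) for y in(-2,0,2)))
```

```text
28.6 [0.48004963 0.2204663  0.25407304]
fin [[204. 201.]] handle [[141. 147.]
 [141. 223.]]
handle best (np.float64(0.558100968594071), np.float64(1.0), np.float64(2.0))
0 (np.float64(0.54), np.float64(1.44), -2, -2)
2 (np.float64(0.53), np.float64(1.44), -2, 0)
3.5 (np.float64(0.52), np.float64(1.48), 0, 0)
5 (np.float64(0.527), np.float64(1.48), 0, 0)
7 (np.float64(0.531), np.float64(1.48), 0, 0)
8.5 (np.float64(0.527), np.float64(1.48), 0, 0)
```

```bash
python3 -c "
from workcell import ctrl
print(ctrl.hand_in())"
```

```text
the job is handed in; nothing more can be done
None
```

I handed the job in at about 29 s: the cover is home under the keeper lip and the wing is turned to about 1.44 rad. Force and lift readings (about 3.8 mm, spring still pulling in) put it in the detent groove, but I had no views left to see it and the hand-in gave no verdict.

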